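# Clear down the lens-lapping bench

### The arm

A 6-joint arm with a two-finger parallel gripper is mounted at the origin on the work surface. World frame = base frame: x ahead of the robot, y to its left, z up, the work surface at z = 0. Lengths are in mm, angles in rad, forces in N, time in s.
With the tool pointing down it reaches from about 350 to 875 mm from the base axis. Payload 4.2 kg.
Tool frame: the origin (TCP) lies on the mounting face of the last link; the fingertips stand 173 mm ahead of it and the grasp point (between the pads) lies 155 mm ahead of it; z points along the fingers, y is the line along which they close (so a half turn about z gives the same grasp; the last joint's range is limited). The gripper opens to 85 mm and grips with 20 to 120 N. Pads are 22 mm wide; open, the fingers measure 114 mm over their backs; the gripper's body (76 mm by 85 mm) begins 54 mm behind the grasp point. The pads swing forward as they close: fully open they stand 13 mm farther back than shut.
Start: joints at [1.503, 0.385, 0.008, 0, -1.194, -0.259], TCP at [200.601, 591.911, 404.712] pointing down, gripper open.
Joint ranges: [-3.14, 3.14], [-1.21, 2.06], [-1.07, 1.41], [-3.16, 2.05], [-2.99, -0.16], [-3.1, 3.1]. Speed limits (rad/s): [2.79, 2.79, 3.14, 3.14, 3.14, 3.14].

### API

Orientations are given as a unit quaternion [x, y, z, w].
In Python, from bench import arm gives the robot as it stands. The module is installed in compiled form; this text tells all that it offers.
- The arm moves only by the tool move_arm, never from a script. Its arguments are lists of equal length, an entry for each row: "fingers": the finger opening in mm, from 0 to 85.4; "travel": the shift along the tool's x, y, z in mm, a list of three; "dr": the turn, a rotation vector about the tool's x, y, z in rad, a list of three. A call has 1 to 10 rows; each row is the pose to reach, as a shift and turn from the pose commanded when the call began, along the tool's axes at that moment; what a row does not reach only later rows make up. A row lasts 1/10 s, in which the tool goes at most 50 mm and 8.59 degrees, less where a joint would pass 70% of its speed; a pose out of reach is approached as far as the arm can. A call with a gripper value outside its range is refused whole. The fingers move at their own pace and stop on an object; the grip force is fixed at half the most. Time passes only in rows, so rows that repeat a pose let the fingers close. It gives the time, the measured TCP pose, the force, the opening and the grip force at its end, in the units of the state.
- arm.read_state(): the state, without advancing time (a new reading comes with each control period).
- arm.get_image(name): name is "scene" or "top" or "wrist"; returns the picture (480x640x3 uint8, red, green, blue); there is no depth.
- arm.camera_model(name): a dict with "intrinsics" (3x3 intrinsics, pixels), "k1" (the pictures are not rectified: a ray, as slopes to the right and down, at radius r is drawn at 1 + k1 r^2 times it, then the intrinsics apply), "pose" (4x4, takes a point from camera to world coordinates). Camera axes: x right, y up, looking along -z (the intrinsics and any distortion apply to the point x, -y, -z); pixel columns grow to the right and rows downward; lengths in mm; the calibration is good to about 2 mm. A picture is of the moment at which its call begins: read the wrist's pose just before it. camera_model takes no time and is no camera call; for the wrist camera it gives the pose at the moment of the call.
- arm.job_done(): hands the job in; it is judged then, once.
The state is a dict: "clock": time; "joints": joint angles; "joint_vel": joint speeds; "joint_efforts": joint torques, N m; "position": TCP position; "ee_rot": TCP orientation; "contact_force": force on the tool from outside, world axes, zero at the start; "wrist_torque": the same for the moment, N m; "gripper_width": finger opening in mm; "grasp_force": force on a finger pad.
Only numpy, scipy, OpenCV 4.12 (cv2) and the standard library are available. Lean on these libraries where they do the work, as an engineer would, in place of code of your own. Each camera call takes 0.05 s, during which the arm holds its last target. There are 200 camera calls.

### The job

Clear down the lapping bench: first turn the spindle's lock collar clockwise until its red tab points at the green locked mark, next tip all the worn pellets out of the metal pot into the green tray, and then stand the empty pot upright in the middle of the black rubber mat. Stow every brass lens holder left on the bench in the open drawer of the blue cabinet and push the drawer fully shut, leaving the wash bottle, paste jar and spanner where they are.

Things in the scene. Friction and masses are not known exactly. Their poses are not given: they have to be found in the camera images.
- lock_collar (a joint): angle of the dark knurled lock collar on the spindle, rad: 0 = red tab at the white unlocked mark, grows as the collar turns clockwise seen from above about its vertical axis, the green locked mark is at 1.40, end stop at 1.80. Starts between 0 and 0.5. It stays where it is left (friction 0.2 N m)
- collar_grip (a point): on the collar's axis, 11 mm under its top. The collar is an upright cylinder 56 mm in diameter, 32 mm high, 2 mm above a round aluminium housing fixed to the bench (132 mm in diameter, top 45 mm above the bench, foot 150 mm in diameter); a 30 mm spindle nose stands 21 mm above the collar. The point's x axis points along the red tab
- collar_tab (a point): outer end of the collar's red tab, a radial bar 12 mm wide and 14 mm high that reaches from the collar to 55 mm from the axis, centred 58 mm above the bench
- lock_mark (a point): where the end of the red tab is when locked: above the green line and green block on the spindle housing, 55 mm from the axis
- pot: open round aluminium pot standing upright on the bench, 85 mm high, outside diameter 58 mm at the foot and 64 mm at the rim, wall 3 mm, 150 g, slippery inside; origin at the centre of its underside, z axis towards its mouth. It holds the pellets
- pot_mat: black round rubber mat fixed to the bench, 110 mm in diameter, 4 mm thick, with a light disc of 72 mm in its middle; origin at the centre of its underside
- tray: green open tray fixed to the bench, outside 210 mm (x) by 220 mm (y) by 50 mm high, wall and floor 5 mm; origin at the centre of its underside
- toolcab_drawer0 (a joint): how far the drawer is open, m: 0 = shut, starts 0.13 to 0.147, limit 0.149; friction 1 N. It opens against, and shuts along, the x axis of drawer_floor
- drawer_floor (a point): front edge of the drawer's inner floor, at mid-width, 22 mm above the bench; moves with the drawer. x axis points into the cabinet (the closing direction). Inside: x = 0 to 175 mm, y = -89 to 89 mm, walls 56 mm high. The front panel (15 mm thick, 214 mm wide) spans x = -21 to -6 mm and rises 64 mm above the floor
- toolcab_drawer0_handle (a point): middle of the drawer's horizontal steel bar handle, 35 mm before the front panel, 40 mm above the drawer's floor
- toolcab: blue cabinet fixed to the bench with one drawer, 220 mm (x) by 220 mm (y) by 100 mm high; origin at the centre of its underside, x axis away from the drawer's front. It covers the drawer beyond x = -95 mm in this frame; what lies nearer the robot is open from above
- pellet1: yellow grinding pellet, a stubby cylinder 16 mm in diameter and 16 mm high, 15 g; origin at the centre of one flat face. Starts in the pot; may be absent
- pellet2: copper-coloured grinding pellet, a stubby cylinder 16 mm in diameter and 16 mm high, 15 g; origin at the centre of one flat face. Starts in the pot; may be absent
- pellet3: yellow grinding pellet, a stubby cylinder 16 mm in diameter and 16 mm high, 15 g; origin at the centre of one flat face. Starts in the pot; may be absent
- pellet4: copper-coloured grinding pellet, a stubby cylinder 16 mm in diameter and 16 mm high, 15 g; origin at the centre of one flat face. Starts in the pot; may be absent
- pellet5: yellow grinding pellet, a stubby cylinder 16 mm in diameter and 16 mm high, 15 g; origin at the centre of one flat face. Starts in the pot; may be absent
- holder1: brass lens holder standing on the bench: a disc 38 mm in diameter and 13 mm thick with an upright stem 18 mm in diameter, 50 mm high in all, 120 g; origin at the centre of its underside, z axis up the stem. May be absent
- holder2: brass lens holder standing on the bench: a disc 38 mm in diameter and 13 mm thick with an upright stem 18 mm in diameter, 50 mm high in all, 120 g; origin at the centre of its underside, z axis up the stem. May be absent
- holder3: brass lens holder standing on the bench: a disc 38 mm in diameter and 13 mm thick with an upright stem 18 mm in diameter, 50 mm high in all, 120 g; origin at the centre of its underside, z axis up the stem. May be absent
- holder4: brass lens holder standing on the bench: a disc 38 mm in diameter and 13 mm thick with an upright stem 18 mm in diameter, 50 mm high in all, 120 g; origin at the centre of its underside, z axis up the stem. May be absent
- wash_bottle: bystander: white bottle with red cap, 60 mm in diameter, 170 mm high; origin at the centre of its underside
- paste_jar: bystander: amber jar, 64 mm in diameter, 70 mm high; origin at the centre of its underside
- spanner: bystander: steel spanner lying flat on the bench; origin at its middle, on its underside
Not all that is in view belongs to the job. Leave any pink or purple look-alike of the holder2 alone.

How it is judged (in metres and radians):
On the way, in this order (a step that is already met when the one before it is completed fails the run):
1. the lock collar is turned to its locked mark (value of joint lock_collar between 1.3 and 1.5 rad and velocity of joint lock_collar below 0.1 rad/s), for 0.3 s.
2. all the pellets lie in the green tray (x of pellet1 in the frame of tray between -0.104 and 0.104 m and y of pellet1 in the frame of tray between -0.109 and 0.109 m and z of pellet1 in the frame of tray between -0.005 and 0.05 m and x of pellet2 in the frame of tray between -0.104 and 0.104 m and y of pellet2 in the frame of tray between -0.109 and 0.109 m and z of pellet2 in the frame of tray between -0.005 and 0.05 m and x of pellet3 in the frame of tray between -0.104 and 0.104 m and y of pellet3 in the frame of tray between -0.109 and 0.109 m and z of pellet3 in the frame of tray between -0.005 and 0.05 m and x of pellet4 in the frame of tray between -0.104 and 0.104 m and y of pellet4 in the frame of tray between -0.109 and 0.109 m and z of pellet4 in the frame of tray between -0.005 and 0.05 m and x of pellet5 in the frame of tray between -0.104 and 0.104 m and y of pellet5 in the frame of tray between -0.109 and 0.109 m and z of pellet5 in the frame of tray between -0.005 and 0.05 m), for 0.2 s.
3. the empty pot stands upright on the rubber mat (horizontal distance between pot and pot_mat below 0.022 m and angle between pot's own z axis and vertical below 0.1 rad and z of pot in the frame of pot_mat below 0.009 m), for 0.2 s.
At the end, for the whole second after the job is handed in: Collar within 0.1 rad of the locked mark (1.40); every pellet inside the tray; pot upright (within 0.1 rad) on the mat, within 22 mm of its centre, at rest; every lens holder inside the drawer and the drawer open by less than 10 mm (all of step 2 and all of step 3 and value of joint lock_collar between 1.3 and 1.5 rad and x of holder1 in the frame of drawer_floor between 0 and 0.178 m and y of holder1 in the frame of drawer_floor between -0.092 and 0.092 m and z of holder1 in the frame of drawer_floor between -0.005 and 0.045 m and x of holder2 in the frame of drawer_floor between 0 and 0.178 m and y of holder2 in the frame of drawer_floor between -0.092 and 0.092 m and z of holder2 in the frame of drawer_floor between -0.005 and 0.045 m and x of holder3 in the frame of drawer_floor between 0 and 0.178 m and y of holder3 in the frame of drawer_floor between -0.092 and 0.092 m and z of holder3 in the frame of drawer_floor between -0.005 and 0.045 m and x of holder4 in the frame of drawer_floor between 0 and 0.178 m and y of holder4 in the frame of drawer_floor between -0.092 and 0.092 m and z of holder4 in the frame of drawer_floor between -0.005 and 0.045 m and value of joint toolcab_drawer0 below 0.01 m and linear speed of pot below 0.03 m/s and linear speed of each of pellet1, pellet2, pellet3, pellet4, pellet5 below 0.05 m/s); the robot touches nothing.
It fails at once if a bystander (wash bottle, paste jar or spanner) is moved more than 30 mm (distance of any of wash_bottle, paste_jar, spanner from where it was at the start of the episode above 0.03 m).
It fails at once if the wash bottle or paste jar is tipped over (angle between any of wash_bottle, paste_jar's own z axis and vertical above 0.5 rad).
Of pellet1, pellet2, pellet3, pellet4, pellet5 only 3 to 5 are there at a start; the rules pass over those that are not, and their reading is None.
Of holder1, holder2, holder3, holder4 only 3 to 4 are there at a start; the rules pass over those that are not, and their reading is None.
At some moment in a run one of pot, holder1, holder2, holder3, holder4 may be knocked a few centimetres aside while the robot is not near it.
It also fails if it takes over 210 s, if anything falls off the work surface, if the arm or the gripper's body presses on something with over 40 N, if the wrist force passes 120 N, or if a joint passes its speed limit or range.

## Working session

There is one attempt and no reset: what is moved stays moved. The work goes in short steps, Python scripts to look and compute and a tool call to move; the robot and the scene stay as the last step left them, time stands still between calls to the robot, and variables do not carry over. Pictures are saved under pics/ and viewed, at most 14 in all, crops included, and the job is handed in when it is done.

Besides the shell and the picture viewer there is one more tool, called after "Call:" in YAML: its name, and indented under it one key for each argument. move_arm: Moves the arm, as the interface text tells. Its arguments: {"type":"object","properties":{"fingers":{"type":"array","items":{"type":"number"}},"travel":{"type":"array","items":{"type":"array","items":{"type":"number"}}},"dr":{"type":"array","items":{"type":"array","items":{"type":"number"}}}},"required":["fingers","travel","dr"]}

```bash
mkdir -p pics
cat > h.py <<'E'
import numpy as np, cv2
from bench import arm
from scipy.spatial.transform import Rotation as R
def snap(n,f):
    m=arm.camera_model(n); im=arm.get_image(n); cv2.imwrite('pics/'+f+'.png',im[:,:,::-1]); np.savez('pics/'+f+'.npz',K=m['intrinsics'],k=m['k1'],P=m['pose']); return im
def w(f,u,v,z):
    d=np.load('pics/'+f+'.npz'); K,k,P=d['K'],float(d['k']),d['P']
    p=cv2.undistortPoints(np.array([[[u,v]]],float),K,np.array([k,0,0,0.]))[0,0]
    r=P[:3,:3]@np.array([p[0],-p[1],-1]); o=P[:3,3]; t=(z-o[2])/r[2]; return np.round(o+t*r,1)
def px(f,X):
    d=np.load('pics/'+f+'.npz'); K,k,P=d['K'],float(d['k']),d['P']
    c=np.linalg.inv(P)@np.append(X,1); a,b=c[0]/-c[2],-c[1]/-c[2]; s=1+k*(a*a+b*b)
    return np.round(K@np.array([a*s,b*s,1]),1)[:2]
def crop(f,u0,v0,u1,v1,s,out):
    im=cv2.imread('pics/'+f+'.png')[v0:v1,u0:u1]; cv2.imwrite('pics/'+out+'.png',cv2.resize(im,None,fx=s,fy=s,interpolation=cv2.INTER_CUBIC))
def to(x,y,z,q=None):
    "shift and turn in tool axes from the current pose to TCP (x,y,z)"
    s=arm.read_state(); r=R.from_quat(s['ee_rot']); print('travel',np.round(r.inv().apply(np.array([x,y,z])-s['position']),1))
    if q is not None: print('dr',np.round((r.inv()*q).as_rotvec(),4))
E
python3 - <<'E'
from h import *
for n in('top','scene','wrist'): snap(n,n+'0'); m=arm.camera_model(n); print(n,np.round(m['pose'],3).tolist(),m['k1'],m['intrinsics'][0][0])
s=arm.read_state();print(s); print(R.from_quat(s['ee_rot']).as_matrix().round(3))
E
```

```text
top [[-0.024, 0.996, -0.087, 490.325], [-1.0, -0.026, -0.017, -57.051], [-0.019, 0.086, 0.996, 1507.87], [0.0, 0.0, 0.0, 1.0]] -0.18237831731815554 575.6908187942811
scene [[0.629, -0.472, 0.618, 1202.58], [0.777, 0.386, -0.497, -501.273], [-0.004, 0.793, 0.61, 645.698], [0.0, 0.0, 0.0, 1.0]] -0.05889337208907844 491.3982253449891
wrist [[-0.322, 0.9, 0.294, 277.041], [-0.947, -0.306, -0.098, 566.175], [0.002, -0.31, 0.951, 372.659], [0.0, 0.0, 0.0, 1.0]] -0.0002475753278402491 353.547507861359
{'clock': 0.15, 'joints': array([ 1.50260200e+00,  3.85349382e-01,  6.93537250e-03, -2.97251352e-04,
       -1.19400775e+00, -2.58594535e-01]), 'joint_vel': array([-0.00162672, -0.00214402,  0.00412657,  0.00037272, -0.00041547,
        0.00154496]), 'joint_efforts': array([ 1.60625052e-03, -3.92679870e+01,  1.88582611e+01,  4.18858945e+00,
       -3.41963729e-03, -1.97999121e-06]), 'position': array([200.55685857, 591.78432098, 403.89750093]), 'ee_rot': array([ 9.86671552e-01, -1.62722369e-01, -6.02760157e-05,  8.22166568e-04]), 'contact_force': array([ 0.48861243, -0.02640682,  0.17705846]), 'wrist_torque': array([-0.0299689 , -0.00151721,  0.01745442]), 'grasp_force': 0.0, 'gripper_width': 85.21833139908917}
[[ 0.947 -0.321 -0.   ]
 [-0.321 -0.947 -0.002]
 [ 0.     0.002 -1.   ]]
```

View pics/top0.png

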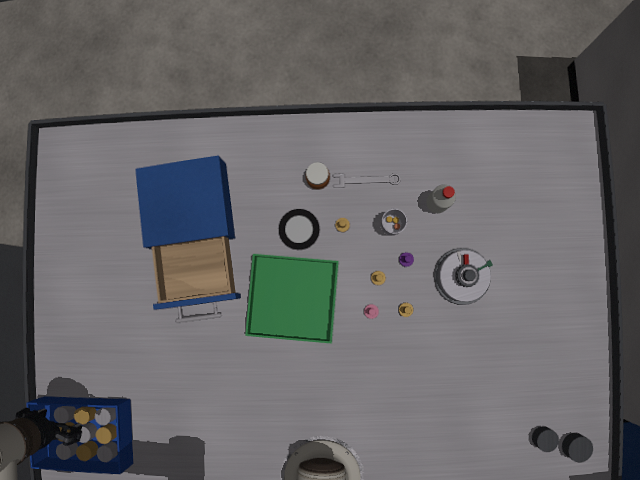

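View pics/scene0.png

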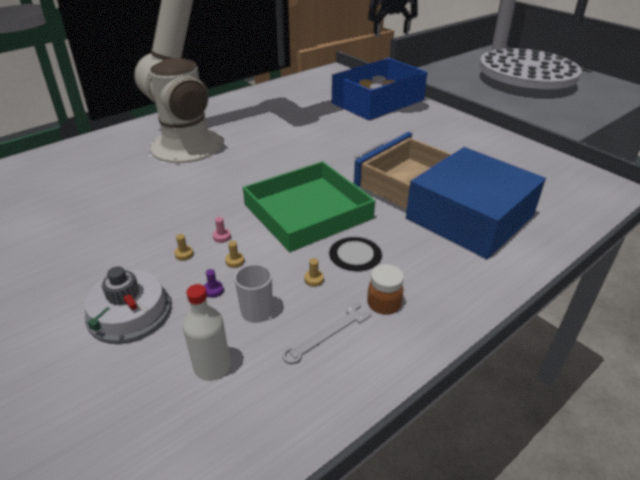

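The top view shows brass holders at (342,226), (378,278) and (406,310). The look-alikes are pink (371,312) and purple (406,260). The pot is at (393,222), the mat (299,229), the tray (291,298), the drawer front near (196,300) and the collar (467,275), with its red tab up at (465,258) and the green mark at (489,265). I'll enlarge this to confirm.

Run:
```python
from h import *
a=cv2.imread('pics/top0.png')
c=cv2.resize(a[190:330,325:500],(800,640),interpolation=cv2.INTER_CUBIC)[:600]
cv2.imwrite('pics/c1.png',c)
for n,u,v,z in [('pot',393,222,85),('mat',299,229,4),('h1',342,226,50),('h2',378,278,50),('h3',406,310,50),('collar',467,275,90),('mark',489,265,50),('tab',465,258,58),('jar',317,171,70),('handle',199,316,62)]: print(n,w('top0',u,v,z))
for u,v in [(250,255),(338,262),(331,341),(246,333)]: print('tray',w('top0',u,v,50))
for u,v in [(137,168),(222,156),(234,236),(143,246)]: print('cab',w('top0',u,v,100))
for u,v in [(153,304),(240,295)]: print('front',w('top0',u,v,86))
```

```text
pot [ 657.7 -193.8   85. ]
mat [655.2  46.2   4. ]
h1 [655.  -66.8  50. ]
h2 [ 520.3 -154.4   50. ]
h3 [ 437.6 -222.8   50. ]
collar [ 520.6 -373.1   90. ]
mark [ 545.2 -440.4   50. ]
tab [ 564.5 -376.8   58. ]
jar [795.1  -6.9  70. ]
handle [434.2 301.4  62. ]
tray [586.9 169.8  50. ]
tray [563.5 -54.2  50. ]
tray [364.6 -31.6  50. ]
tray [388.9 183.5  50. ]
cab [813.6 453.7 100. ]
cab [835.4 231.1 100. ]
cab [631.7 201.4 100. ]
cab [612.7 435.1 100. ]
front [466.6 414.2  86. ]
front [485.6 190.8  86. ]
```

View pics/c1.png

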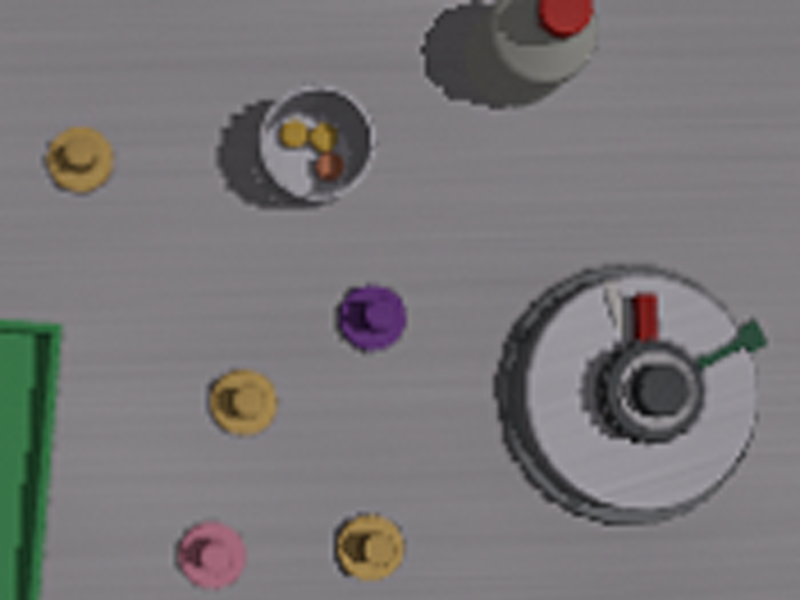

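View pics/wrist0.png

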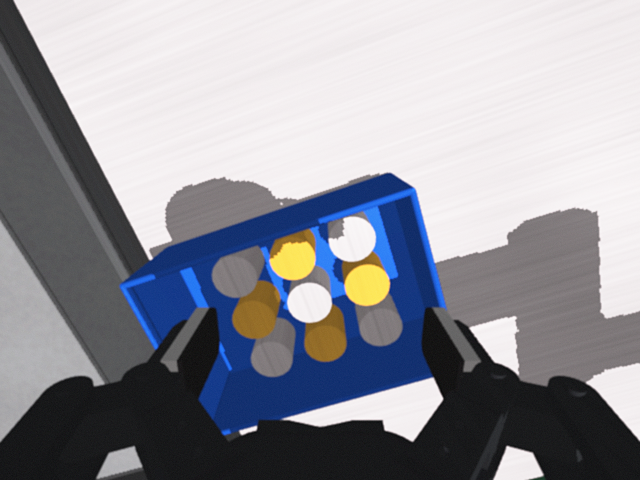

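Run:
```python
from h import *
f=lambda u,v,z:w('top0',325+u/4.571,190+v/4.571,z)
n=f(661,390,100);c=f(655,390,79);hs=f(641,394,45);t=f(646,294,65);g=f(697,364,46);g2=f(745,338,46)
print(n,c,hs,'tab',t,'green',g,g2)
ax=(n+c+hs)[:2]/3; ang=lambda p:np.arctan2(*(p[:2]-ax)[::-1])
print(ax,ang(t),ang(g),ang(g2),np.arctan2(*(g2-g)[:2][::-1]),np.hypot(*(t[:2]-ax)))
print('pot',f(316,145,85),'bottlecap',f(567,8,170),'purple',f(371,318,13))
for u,v in [(80,160),(243,402),(370,548),(211,555)]: print('disc',f(u,v,10))
for u,v in [(81,152),(250,400),(378,548)]: print('stem',f(u,v,50))
for u,v in [(85,415),(130,435)]:print(w('top0',u,v,50))
to(*ax,400,R.from_matrix(np.array([[1,0,0],[0,-1,0],[0,0,-1.]])))
```

```text
[ 519.4 -377.3  100. ] [ 519.9 -378.8   79. ] [ 518.6 -378.4   45. ] tab [ 573.3 -379.1   65. ] green [ 534.4 -410.8   46. ] [ 548.1 -438.9   46. ]
[ 519.3        -378.16666667] -0.017282229819009363 -1.137417363442945 -1.1279975154585176 -1.1171626891998798 54.0080652413239
pot [ 658.4 -196.6   85. ] bottlecap [ 716.4 -321.3  170. ] purple [ 567.  -231.7   13. ]
disc [662.1 -68.4  10. ]
disc [ 521.3 -157.5   10. ]
disc [ 436.4 -227.2   10. ]
disc [ 435.1 -136.8   10. ]
stem [662.  -68.8  50. ]
stem [ 521.5 -158.7   50. ]
stem [ 437.8 -227.1   50. ]
[173.3 622.8  50. ]
[123.9 498.   50. ]
travel [613.3 816.2   5.3]
dr [ 1.700e-03  1.000e-04 -3.269e-01]
```

Call:
move_arm:
  fingers: [85,85,85,85,85,85,85,85,85,85]
  travel:
    - [500,350,0]
    - [500,350,0]
    - [500,350,0]
    - [500,350,0]
    - [500,350,0]
    - [500,350,0]
    - [500,350,0]
    - [500,350,0]
    - [500,350,0]
    - [500,350,0]
  dr:
    - [0,0,-0.327]
    - [0,0,-0.327]
    - [0,0,-0.327]
    - [0,0,-0.327]
    - [0,0,-0.327]
    - [0,0,-0.327]
    - [0,0,-0.327]
    - [0,0,-0.327]
    - [0,0,-0.327]
    - [0,0,-0.327]

```text
clock: 1.15
position: [497.2, 187.0, 404.7]
ee_rot: [1.0, 0.0, -0.0, -0.0]
contact_force: [0.8, 1.5, 0.9]
gripper_width: 85.4
grasp_force: 0.0
```

Run:
```python
from h import *
s=arm.read_state();print(s['clock'],s['position'],s['joints'],R.from_quat(s['ee_rot']).as_matrix().round(3).tolist()); to(519.3,-378.2,360,R.from_matrix(np.array([[1,0,0],[0,-1,0],[0,0,-1.]])))
```

```text
1.15 [497.20702771 186.97903972 404.71864322] [ 6.65232911e-01  2.25271079e-01 -2.21370560e-01 -1.14262101e-04
 -1.12412481e+00  9.06053271e-01] [[1.0, 0.0, -0.0], [0.0, -1.0, 0.0], [-0.0, -0.0, -1.0]]
travel [ 21.8 565.2  44.7]
dr [-0.0001  0.      0.0004]
```

Call:
move_arm:
  fingers: [85,85,85,85,85,85,85,85,85,85]
  travel:
    - [22,490,45]
    - [22,490,45]
    - [22,490,45]
    - [22,490,45]
    - [22,490,45]
    - [22,490,45]
    - [22,490,45]
    - [22,490,45]
    - [22,490,45]
    - [22,490,45]
  dr:
    - [0,0,0]
    - [0,0,0]
    - [0,0,0]
    - [0,0,0]
    - [0,0,0]
    - [0,0,0]
    - [0,0,0]
    - [0,0,0]
    - [0,0,0]
    - [0,0,0]

```text
clock: 2.15
position: [518.2, -303.6, 359.1]
ee_rot: [1.0, -0.0, -0.0, -0.0]
contact_force: [0.8, -0.1, -0.8]
gripper_width: 84.9
grasp_force: 0.0
```

Run:
```python
from h import *
snap('wrist','w1'); to(519.3,-378.2,280); s=arm.read_state();print(s['position'],s['joints'])
for X in [(519.3,-378.2,100),(573,-379,65),(542.7,-427.8,45)]: print(px('w1',X))
```

```text
travel [ 1.5 70.1 78.1]
[ 518.23735631 -307.99382349  357.9829243 ] [-0.26755106  0.38321213 -0.11764564  0.00210358 -1.07111057  1.83257244]
[429.7 247.9]
[423.6 162.5]
[473.7 198.1]
```

View pics/w1.png

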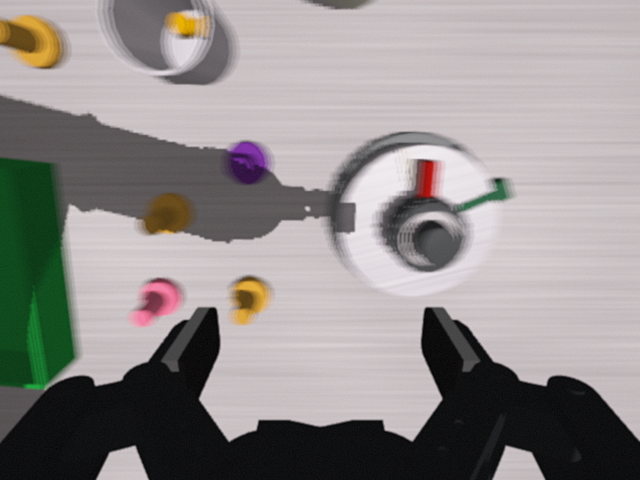

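The picture is blurred because the arm was still settling. The nose is at about (436,242) and the tab end at (428,161), within 6 px of prediction. I'll centre over the collar and check again at rest.

Call:
move_arm:
  fingers: [85,85,85,85,85,85]
  travel:
    - [0,40,20]
    - [0,75,40]
    - [0,75,40]
    - [0,75,40]
    - [0,75,40]
    - [0,75,40]
  dr:
    - [0,0,0]
    - [0,0,0]
    - [0,0,0]
    - [0,0,0]
    - [0,0,0]
    - [0,0,0]

```text
clock: 2.8
position: [519.0, -375.1, 320.9]
ee_rot: [1.0, 0.001, 0.001, 0.0]
contact_force: [0.6, -0.1, 0.1]
gripper_width: 85.2
grasp_force: 0.0
```

Run:
```python
from h import *
im=snap('wrist','w2'); to(519.3,-378.2,280); s=arm.read_state();print(s['position'])
for X in [(519.3,-378.2,100),(573,-379,65),(542.7,-427.8,45)]: print(px('w2',X))
i=im.astype(int); r=(i[...,0]>120)&(i[...,1]<60); v,u=np.nonzero(r); print('red',u.min(),u.max(),v.min(),v.max(),u[v<v.min()+6].mean())
g=(i[...,1]>i[...,0]+30); g[:, :200]=0; v,u=np.nonzero(g); print('green',u.min(),u.max(),v.min(),v.max())
crop('w2',200,100,440,280,3,'c2')
```

```text
travel [ 0.2  3.1 40.9]
[ 518.99357033 -375.08579899  320.91958159]
[325.3 271.8]
[326.2 171. ]
[394.3 211. ]
red 20 337 170 348 329.0
green 372 430 190 226
```

View pics/c2.png

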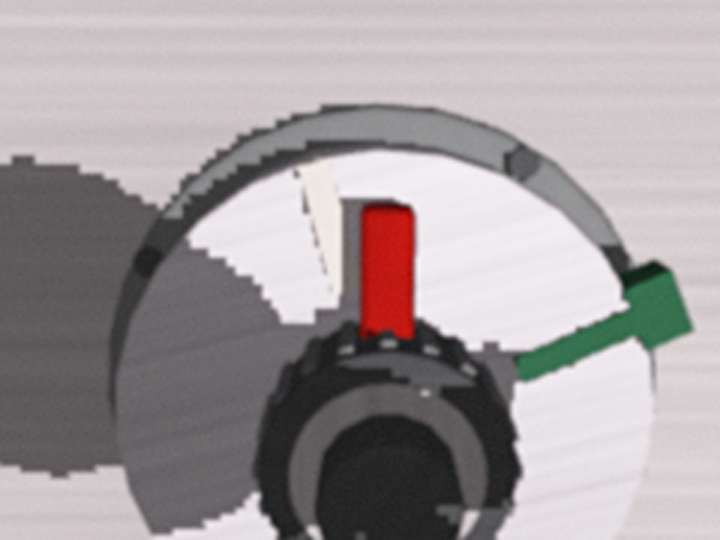

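Call:
move_arm:
  fingers: [85,85,85]
  travel:
    - [0,0,30]
    - [0,0,30]
    - [0,0,30]
  dr:
    - [0,0,0]
    - [0,0,0]
    - [0,0,0]

```text
clock: 3.15
position: [518.8, -375.6, 290.1]
ee_rot: [1.0, 0.001, -0.0, 0.0]
contact_force: [-0.6, 0.2, 0.7]
gripper_width: 84.9
grasp_force: 0.0
```

Run:
```python
from h import *
to(520,-380.3,225)
a=w('w2',375,222.7,46);b=w('w2',411,205,46);n=w('w2',330.7,270,100);t=w('w2',329.3,170,65);hs=w('w2',328.3,240,45);print(a,b,n,t,hs)
print(np.arctan2(b[1]-a[1],b[0]-a[0]), np.arctan2(b[1]+380.5,b[0]-520))
```

```text
travel [ 1.2  4.7 65.1]
[ 534.4 -414.4   46. ] [ 547.2 -439.    46. ] [ 520.5 -381.4  100. ] [ 573.6 -380.9   65. ] [ 521.  -381.2   45. ]
-1.0910210839504524 -1.135573791958894
```

Call:
move_arm:
  fingers: [85,85,85,85,54,54,54,54,54,54]
  travel:
    - [1.5,5,20]
    - [1.5,5,45]
    - [1.5,5,65]
    - [1.5,5,65]
    - [1.5,5,65]
    - [1.5,5,65]
    - [1.5,5,65]
    - [1.5,5,65]
    - [1.5,5,65]
    - [1.5,5,65]
  dr:
    - [0,0,0]
    - [0,0,0]
    - [0,0,0]
    - [0,0,0]
    - [0,0,0]
    - [0,0,0]
    - [0,0,0]
    - [0,0,0]
    - [0,0,0]
    - [0,0,0]

```text
clock: 4.15
position: [520.8, -380.7, 227.2]
ee_rot: [1.0, 0.0, 0.002, 0.0]
contact_force: [0.8, 3.8, 7.0]
gripper_width: 54.9
grasp_force: 41.9
```

Call:
move_arm:
  fingers: [54,54,54,54,54,54,54,54,54,54]
  travel:
    - [0,0,0]
    - [0,0,0]
    - [0,0,0]
    - [0,0,0]
    - [0,0,0]
    - [0,0,0]
    - [0,0,0]
    - [0,0,0]
    - [0,0,0]
    - [0,0,0]
  dr:
    - [0,0,0.12]
    - [0,0,0.25]
    - [0,0,0.38]
    - [0,0,0.51]
    - [0,0,0.64]
    - [0,0,0.77]
    - [0,0,0.9]
    - [0,0,1.02]
    - [0,0,1.12]
    - [0,0,1.12]

```text
clock: 5.15
position: [519.5, -383.0, 227.2]
ee_rot: [0.847, -0.532, 0.001, 0.001]
contact_force: [-4.3, -5.6, 4.9]
gripper_width: 54.6
grasp_force: 42.0
```

Call:
move_arm:
  fingers: [54,54,54,85,85,85,85,85,85,85]
  travel:
    - [0,0,0]
    - [0,0,0]
    - [0,0,0]
    - [0,0,0]
    - [0,0,0]
    - [0,0,0]
    - [0,0,0]
    - [0,0,-30]
    - [0,0,-80]
    - [0,0,-120]
  dr:
    - [0,0,0]
    - [0,0,0]
    - [0,0,0]
    - [0,0,0]
    - [0,0,0]
    - [0,0,0]
    - [0,0,0]
    - [0,0,0]
    - [0,0,0]
    - [0,0,0]

```text
clock: 6.15
position: [520.4, -381.0, 346.8]
ee_rot: [0.848, -0.531, 0.0, 0.0]
contact_force: [1.0, -0.1, 0.5]
gripper_width: 84.9
grasp_force: 0.0
```

Run:
```python
from h import *
s=arm.read_state();print(s['position'],s['joints'],R.from_quat(s['ee_rot']).as_euler('zyx'))
snap('top','t1'); a=cv2.imread('pics/t1.png')
c=cv2.resize(a[190:310,330:500],None,fx=4.6,fy=4.6,interpolation=cv2.INTER_CUBIC);cv2.imwrite('pics/c3.png',c)
```

```text
[ 520.4460084  -381.02948726  346.77409116] [-3.81478789e-01  4.60562028e-01 -2.18190596e-02  7.32893793e-04
 -1.08766011e+00  8.33005121e-01] [1.11892997e+00 4.59324275e-04 3.14070913e+00]
```

View pics/c3.png

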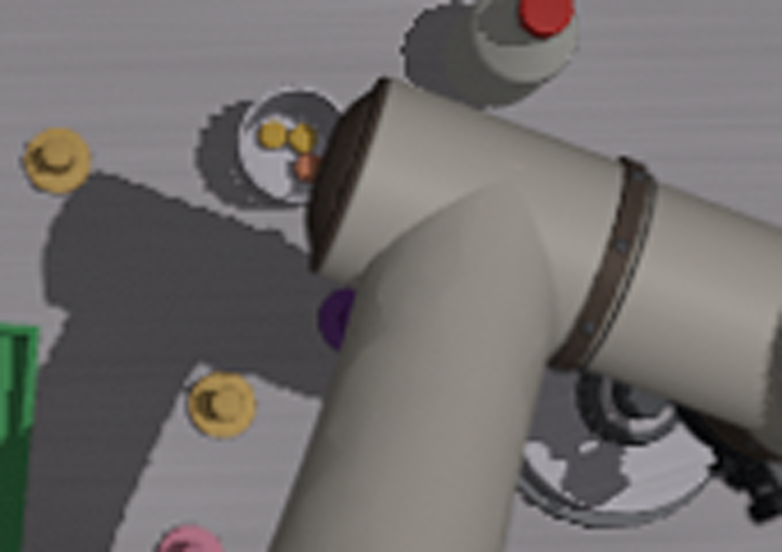

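Run:
```python
from h import *
def q(th,): 
    th=np.radians(th); z=np.array([0,-np.sin(th),-np.cos(th)]); y=np.array([-1.,0,0]); x=np.cross(y,z); return R.from_matrix(np.c_[x,y,z])
to(640,60,380,q(0)); to(640,60,380,q(60))
```

```text
travel [-345.1 -300.1  -27.2]
dr [-0.0102 -0.0117  0.4534]
travel [-345.1 -300.1  -27.2]
dr [-0.2462  1.0169  0.4052]
```

Call:
move_arm:
  fingers: [85,85,85,85,85,85,85,85,85,85]
  travel:
    - [-345,-300,-27]
    - [-345,-300,-27]
    - [-345,-300,-27]
    - [-345,-300,-27]
    - [-345,-300,-27]
    - [-345,-300,-27]
    - [-345,-300,-27]
    - [-345,-300,-27]
    - [-345,-300,-27]
    - [-345,-300,-27]
  dr:
    - [0,0,0.1]
    - [0,0,0.2]
    - [0,0,0.3]
    - [0,0,0.4]
    - [0,0,0.453]
    - [0,0,0.453]
    - [0,0,0.453]
    - [0,0,0.453]
    - [0,0,0.453]
    - [0,0,0.453]

```text
clock: 7.2
position: [640.7, 65.3, 371.5]
ee_rot: [0.708, -0.706, 0.0, -0.001]
contact_force: [-0.1, -0.5, -0.4]
gripper_width: 85.1
grasp_force: 0.0
```

Call:
move_arm:
  fingers: [85,85,85,85,85,85,85,85,85,85]
  travel:
    - [0,0,0]
    - [0,0,0]
    - [0,0,0]
    - [0,0,0]
    - [0,0,0]
    - [0,0,0]
    - [0,0,0]
    - [0,0,0]
    - [0,0,0]
    - [0,0,0]
  dr:
    - [0,0,0]
    - [0,0,0]
    - [0,0.15,0]
    - [0,0.3,0]
    - [0,0.45,0]
    - [0,0.6,0]
    - [0,0.75,0]
    - [0,0.9,0]
    - [0,1.047,0]
    - [0,1.047,0]

```text
clock: 8.2
position: [639.2, 58.0, 369.9]
ee_rot: [-0.612, 0.612, -0.352, -0.356]
contact_force: [0.1, 0.5, -0.8]
gripper_width: 84.7
grasp_force: 0.0
```

Run:
```python
from h import *
s=arm.read_state();print(s['position'],s['joints'],R.from_quat(s['ee_rot']).as_matrix().round(3).tolist())
im=snap('top','t2'); i=im.astype(int)
a=cv2.resize(im[190:310,330:500],None,fx=4.6,fy=4.6,interpolation=cv2.INTER_CUBIC);cv2.imwrite('pics/c4.png',a[:,:,::-1])
im=snap('wrist','w4')
```

```text
[639.2130071   58.02775445 369.88484197] [ 0.3975599   0.50591182 -0.3200397   0.93510507 -1.43533487 -0.88521704] [[0.002, -1.0, -0.006], [-0.498, 0.004, -0.867], [0.867, 0.005, -0.498]]
```

View pics/c4.png

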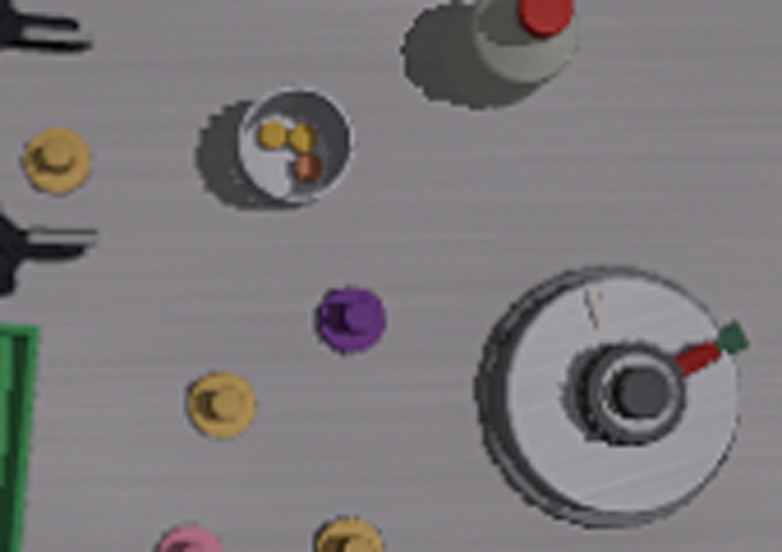

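The red tab now covers the green line, so the collar is locked. The tilted pose is reachable and the pot hasn't moved.

```bash
cat >> h.py <<'E'
def q(th):
    th=np.radians(th); z=np.array([0,-np.sin(th),-np.cos(th)]); y=np.array([-1.,0,0]); x=np.cross(y,z); return R.from_matrix(np.c_[x,y,z])
E
python3 - <<'E'
from h import *
to(659,31.5,190.5,q(60)); to(659,-63.8,135.5)
E
```

```text
travel [-142.9  -19.7  114.3]
dr [ 0.0042  0.0033 -0.0015]
travel [-142.5  -20.1  224.3]
```

Call:
move_arm:
  fingers: [85,85,85,85,85,85,85]
  travel:
    - [-36,-5,28]
    - [-72,-10,57]
    - [-108,-15,85]
    - [-143,-20,114]
    - [-143,-20,114]
    - [-143,-20,114]
    - [-143,-20,114]
  dr:
    - [0,0,0]
    - [0,0,0]
    - [0,0,0]
    - [0,0,0]
    - [0,0,0]
    - [0,0,0]
    - [0,0,0]

```text
clock: 9.0
position: [660.6, 33.4, 194.1]
ee_rot: [-0.611, 0.614, -0.354, -0.352]
contact_force: [-0.1, 0.4, 0.7]
gripper_width: 85.5
grasp_force: 0.0
```

Run:
```python
from h import *
im=snap('wrist','w5'); to(659,-63.8,135.5,q(60)); print(arm.read_state()['joints'])
print(px('w5',(658.7,-197.5,85)),px('w5',(658.7,-197.5,0)))
```

```text
travel [ -2.    1.6 113.7]
dr [-0.0014  0.0021 -0.0056]
[ 0.32549622  0.71896336 -0.43463363  1.06419762 -1.21624133 -1.15518884]
[324.7 219.1] [324.2 292.1]
```

View pics/w5.png

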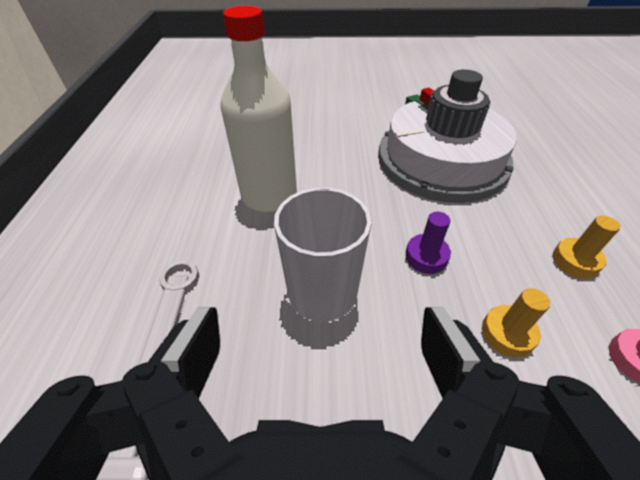

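The pot rim is centred at (322,220), within 3 px of prediction, and the path is clear. Going in to grip.

Call:
move_arm:
  fingers: [85,85,85,85,85,60,60,60,60,60]
  travel:
    - [-2,1,35]
    - [-2,1,70]
    - [-2,1,100]
    - [-2,1,112]
    - [-2,1,112]
    - [-2,1,112]
    - [-2,1,112]
    - [-2,1,112]
    - [-2,1,112]
    - [-2,1,112]
  dr:
    - [0,0,0]
    - [0,0,0]
    - [0,0,0]
    - [0,0,0]
    - [0,0,0]
    - [0,0,0]
    - [0,0,0]
    - [0,0,0]
    - [0,0,0]
    - [0,0,0]

```text
clock: 10.05
position: [659.4, -61.7, 134.8]
ee_rot: [-0.612, 0.612, -0.355, -0.353]
contact_force: [0.6, 3.1, 6.1]
gripper_width: 60.8
grasp_force: 48.9
```

Call:
move_arm:
  fingers: [60,60,60,60,60]
  travel:
    - [9,0,-5]
    - [35,0,-20]
    - [61,0,-35]
    - [87,0,-50]
    - [87,0,-50]
  dr:
    - [0,0,0]
    - [0,0,0]
    - [0,0,0]
    - [0,0,0]
    - [0,0,0]

```text
clock: 10.55
position: [659.2, -62.7, 237.7]
ee_rot: [-0.611, 0.614, -0.355, -0.351]
contact_force: [0.0, 0.7, -1.2]
gripper_width: 61.0
grasp_force: 48.9
```

Run:
```python
from h import *
to(455,156,220,q(60)); s=arm.read_state(); print(s['joints'],s['position'],s['contact_force'])
```

```text
travel [-123.7  204.6 -180.8]
dr [-0.0024  0.0023 -0.007 ]
[ 0.15774698  0.6420666  -0.47132154  1.19065294 -1.16866489 -1.08516942] [659.15146477 -62.74366781 237.70899275] [ 0.00170997  0.71807626 -1.19634931]
```

Call:
move_arm:
  fingers: [60,60,60,60,60,60,60,60,60,60]
  travel:
    - [-8,14,-12]
    - [-23,38,-34]
    - [-38,63,-56]
    - [-54,88,-78]
    - [-69,113,-100]
    - [-84,138,-122]
    - [-99,164,-145]
    - [-114,189,-167]
    - [-124,205,-181]
    - [-124,205,-181]
  dr:
    - [0,0,0]
    - [0,0,0]
    - [0,0,0]
    - [0,0,0]
    - [0,0,0]
    - [0,0,0]
    - [0,0,0]
    - [0,0,0]
    - [0,0,0]
    - [0,0,0]

```text
clock: 11.55
position: [452.6, 158.0, 216.0]
ee_rot: [0.614, -0.612, 0.353, 0.353]
contact_force: [0.2, 0.2, -1.5]
gripper_width: 60.8
grasp_force: 49.0
```

Run:
```python
from h import *
s=arm.read_state(); print(s['joints'],s['position'],s['gripper_width'])
```

```text
[ 0.76253616  0.52609106 -0.73942206  0.71639039 -1.26731723 -1.33950955] [452.58750308 157.95681693 216.03809574] 60.816851265078775
```

Call:
move_arm:
  fingers: [60,60,60,60,60,60,60,60,60,60]
  travel:
    - [0,0,0]
    - [0,0,0]
    - [0,0,0]
    - [0,0,0]
    - [0,0,0]
    - [0,0,0]
    - [0,0,0]
    - [0,0,0]
    - [0,0,0]
    - [0,0,0]
  dr:
    - [0,0,-0.1]
    - [0,0,-0.24]
    - [0,0,-0.38]
    - [0,0,-0.52]
    - [0,0,-0.66]
    - [0,0,-0.8]
    - [0,0,-0.94]
    - [0,0,-1.08]
    - [0,0,-1.22]
    - [0,0,-1.36]

```text
clock: 12.55
position: [454.1, 155.2, 216.1]
ee_rot: [0.862, -0.09, 0.05, 0.497]
contact_force: [0.4, -0.2, -1.5]
gripper_width: 60.5
grasp_force: 49.1
```

Call:
move_arm:
  fingers: [60,60,60,60,60,60,60,60,60,60]
  travel:
    - [0,0,0]
    - [0,0,0]
    - [0,0,0]
    - [0,0,0]
    - [0,0,0]
    - [0,0,0]
    - [0,0,0]
    - [0,0,0]
    - [0,0,0]
    - [0,0,0]
  dr:
    - [0,0,-0.14]
    - [0,0,-0.28]
    - [0,0,-0.42]
    - [0,0,-0.56]
    - [0,0,-0.7]
    - [0,0,-0.84]
    - [0,0,-0.98]
    - [0,0,-1.12]
    - [0,0,-1.26]
    - [0,0,-1.4]

```text
clock: 13.55
position: [454.0, 155.1, 216.2]
ee_rot: [0.717, 0.486, -0.282, 0.412]
contact_force: [0.1, 0.0, -0.8]
gripper_width: 60.8
grasp_force: 49.0
```

Call:
move_arm:
  fingers: [60,60,60,60,60,60,60,60,60,60]
  travel:
    - [0,0,0]
    - [0,0,0]
    - [0,0,0]
    - [0,0,0]
    - [0,0,0]
    - [0,0,0]
    - [0,0,0]
    - [0,0,0]
    - [0,0,0]
    - [0,0,0]
  dr:
    - [0,0,-0.13]
    - [0,0,-0.26]
    - [0,0,-0.36]
    - [0,0,-0.36]
    - [0,0,-0.36]
    - [0,0,-0.36]
    - [0,0,-0.36]
    - [0,0,-0.36]
    - [0,0,-0.36]
    - [0,0,-0.36]

```text
clock: 14.55
position: [453.9, 155.9, 216.6]
ee_rot: [0.62, 0.605, -0.35, 0.357]
contact_force: [-0.4, -0.8, -1.2]
gripper_width: 61.0
grasp_force: 49.0
```

Run:
```python
from h import *
s=arm.read_state(); print(s['joints'],s['position'],s['gripper_width'],s['contact_force'],R.from_quat(s['ee_rot']).as_matrix().round(2).tolist())
a=snap('top','t3'); b=snap('scene','s3')
k=np.hstack([cv2.resize(a[220:370,220:370],(400,400)),cv2.resize(b[130:310,180:420],(400,300)).copy() if 0 else cv2.resize(b[130:310,220:400],(400,400))])
cv2.imwrite('pics/c5.png',k[:,:,::-1])
```

```text
[ 0.75705809  0.52582887 -0.73840398  0.71809836 -1.2692076   1.78040358] [453.9181842  155.89468799 216.60850163] 61.0407417978492 [-0.38168541 -0.81326087 -1.22297756] [[0.02, 1.0, -0.0], [0.5, -0.01, -0.87], [-0.87, 0.02, -0.5]]
```

View pics/c5.png

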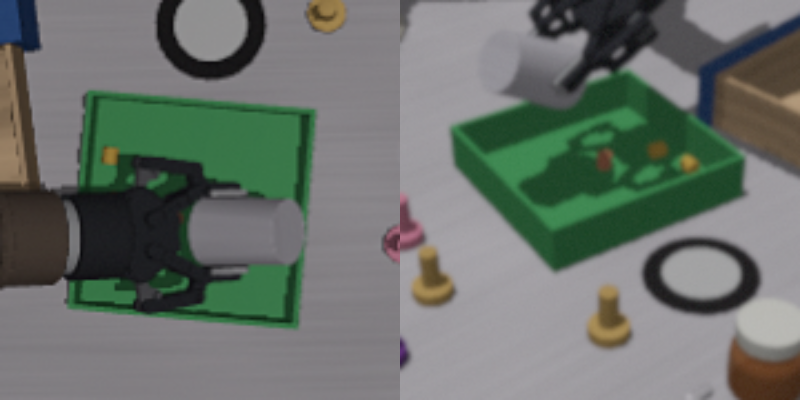

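Three pellets (two yellow, one copper) lie in the tray. I'll tilt the pot further to make sure it's empty.

Call:
move_arm:
  fingers: [60,60,60,60,60,60,60,60,60,60]
  travel:
    - [10,0,6]
    - [20,0,12]
    - [30,0,18]
    - [43,0,25]
    - [43,0,25]
    - [43,0,25]
    - [43,0,25]
    - [20,0,12]
    - [0,0,0]
    - [0,0,0]
  dr:
    - [0,-0.12,0]
    - [0,-0.25,0]
    - [0,-0.38,0]
    - [0,-0.5,0]
    - [0,-0.5,0]
    - [0,-0.5,0]
    - [0,-0.4,0]
    - [0,-0.25,0]
    - [0,-0.12,0]
    - [0,0,0]

```text
clock: 15.65
position: [454.1, 156.2, 220.5]
ee_rot: [0.622, 0.606, -0.344, 0.355]
contact_force: [0.2, 0.7, -1.8]
gripper_width: 60.9
grasp_force: 49.0
```

Call:
move_arm:
  fingers: [60,60,60,60,60,60,60,60,60,60]
  travel:
    - [0,0,0]
    - [0,0,0]
    - [0,0,0]
    - [0,0,0]
    - [0,0,0]
    - [0,0,0]
    - [0,0,0]
    - [0,0,0]
    - [0,0,0]
    - [0,0,0]
  dr:
    - [0,0,0.1]
    - [0,0,0.24]
    - [0,0,0.38]
    - [0,0,0.52]
    - [0,0,0.66]
    - [0,0,0.8]
    - [0,0,0.94]
    - [0,0,1.08]
    - [0,0,1.22]
    - [0,0,1.36]

```text
clock: 16.65
position: [453.8, 155.7, 218.2]
ee_rot: [0.864, 0.078, -0.045, 0.496]
contact_force: [0.1, 0.3, -1.1]
gripper_width: 60.5
grasp_force: 49.1
```

Call:
move_arm:
  fingers: [60,60,60,60,60,60,60,60,60,60]
  travel:
    - [0,0,0]
    - [0,0,0]
    - [0,0,0]
    - [0,0,0]
    - [0,0,0]
    - [0,0,0]
    - [0,0,0]
    - [0,0,0]
    - [0,0,0]
    - [0,0,0]
  dr:
    - [0,0,0.14]
    - [0,0,0.28]
    - [0,0,0.42]
    - [0,0,0.56]
    - [0,0,0.7]
    - [0,0,0.84]
    - [0,0,0.98]
    - [0,0,1.12]
    - [0,0,1.26]
    - [0,0,1.4]

```text
clock: 17.65
position: [453.8, 155.7, 218.2]
ee_rot: [0.711, -0.497, 0.285, 0.409]
contact_force: [-0.1, 0.6, -1.5]
gripper_width: 60.8
grasp_force: 49.0
```

Call:
move_arm:
  fingers: [60,60,60,60,60,60]
  travel:
    - [0,0,0]
    - [0,0,0]
    - [0,0,0]
    - [0,0,0]
    - [0,0,0]
    - [0,0,0]
  dr:
    - [0,0,0.13]
    - [0,0,0.26]
    - [0,0,0.36]
    - [0,0,0.36]
    - [0,0,0.36]
    - [0,0,0.36]

```text
clock: 18.25
position: [453.9, 155.8, 217.2]
ee_rot: [-0.612, 0.613, -0.353, -0.353]
contact_force: [0.2, -0.0, -1.7]
gripper_width: 60.9
grasp_force: 49.0
```

Run:
```python
from h import *
s=arm.read_state(); print(s['joints'],s['position'],s['gripper_width'],R.from_quat(s['ee_rot']).as_matrix().round(3).tolist())
# mat disc centre from top0
im=cv2.imread('pics/t3.png'); g=cv2.cvtColor(im,cv2.COLOR_BGR2GRAY)
sub=(g[200:258,270:326]<60).astype(np.uint8); v,u=np.nonzero(sub); print(u.min()+270,u.max()+270,v.min()+200,v.max()+200)
c=w('t3',(u.min()+u.max())/2+270,(v.min()+v.max())/2+200,4); print('mat',c)
to(c[0],c[1]+136.3,245,q(60))
a=snap('top','t4')
```

```text
[ 0.75698334  0.52431682 -0.73841621  0.71796907 -1.26887    -1.33777776] [453.85740068 155.80080815 217.22420951] 60.91619409160661 [[-0.0, -1.0, -0.001], [-0.501, 0.001, -0.865], [0.865, 0.0, -0.501]]
270 319 209 257
mat [645.   58.3   4. ]
travel [   4.5 -191.1  -47.7]
dr [ 0.0012  0.0016 -0.0003]
```

Run:
```python
from h import *
for f in('top0','t4'):
    g=cv2.imread(f'pics/{f}.png',0); n,l,st,c=cv2.connectedComponentsWithStats((g<50).astype(np.uint8)); 
    for i in range(1,n):
        x,y,W,H,A=st[i]
        if 35<W<48 and abs(x+W/2-299)<10: print(f,st[i],w(f,x+W/2-.5,y+H/2-.5,4))
a=cv2.imread('pics/t4.png')
cv2.imwrite('pics/c6.png',cv2.resize(a[180:350,230:420],None,fx=3.5,fy=3.5,interpolation=cv2.INTER_CUBIC))
```

```text
top0 [279 209  40  40 657] [656.6  47.5   4. ]
t4 [279 209  40  40 648] [656.6  47.5   4. ]
```

View pics/c6.png

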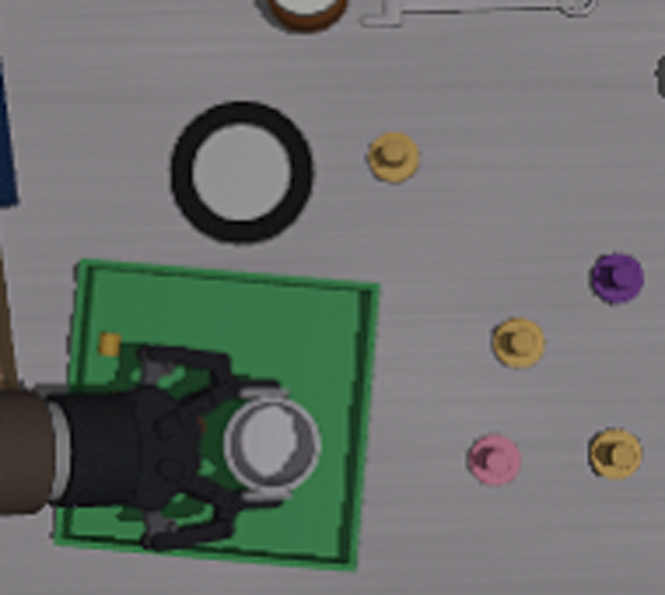

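The pot is upright and empty at crop (271,443). The tool's line from the left would brush the cabinet at the mat, so I'll turn the approach 0.7 rad about vertical.

Run:
```python
from h import *
p=w('t4',307.4,306.6,167); s=arm.read_state(); T=s['position']; off=T[:2]-p[:2]; print('pot',p,off)
z=R.from_rotvec([0,0,.7]); o=z.apply([*off,0]); tgt=np.array([656.6,47.5])+o[:2]; print(tgt)
to(*tgt,220,z*q(60))
```

```text
pot [455.7  19.2 167. ] [ -1.80850564 136.62415944]
[567.20107858 150.83084962]
travel [   5.  -113.3    2.7]
dr [ 0.6073  0.0013 -0.3508]
```

Call:
move_arm:
  fingers: [60,60,60,60,60,60,60,60,60]
  travel:
    - [1,-16,0]
    - [1,-32,1]
    - [2,-49,1]
    - [3,-65,1]
    - [4,-81,2]
    - [4,-97,2]
    - [5,-113,3]
    - [5,-113,3]
    - [5,-113,3]
  dr:
    - [0.087,0,-0.05]
    - [0.173,0,-0.1]
    - [0.26,0,-0.15]
    - [0.347,0,-0.2]
    - [0.433,0,-0.25]
    - [0.52,0,-0.3]
    - [0.607,0,-0.351]
    - [0.607,0,-0.351]
    - [0.607,0,-0.351]

```text
clock: 19.2
position: [566.7, 149.6, 219.2]
ee_rot: [0.785, -0.367, 0.452, 0.212]
contact_force: [-0.4, -0.2, -0.6]
gripper_width: 60.8
grasp_force: 49.1
```

Run:
```python
from h import *
z=R.from_rotvec([0,0,.7]); s=arm.read_state(); print(s['position'],s['joints'],s['gripper_width'])
to(567.2,150.8,142,z*q(60)); to(567.2,150.8,139)
snap('top','t5'); a=cv2.imread('pics/t5.png'); g=a[200:260,270:350]; cv2.imwrite('pics/c7.png',cv2.resize(g,None,fx=8,fy=8,interpolation=cv2.INTER_CUBIC))
print(px('t5',(656.6,47.5,170)))
```

```text
[566.70326178 149.60829264 219.15759583] [ 0.39600211  0.53162308 -0.77617314  1.71052253 -0.98876243 -1.26724503] 60.759955349009786
travel [-67.1  -1.3  38.1]
dr [ 0.0041  0.0007 -0.0007]
travel [-69.7  -1.3  39.6]
[293.4 220.9]
```

View pics/c7.png

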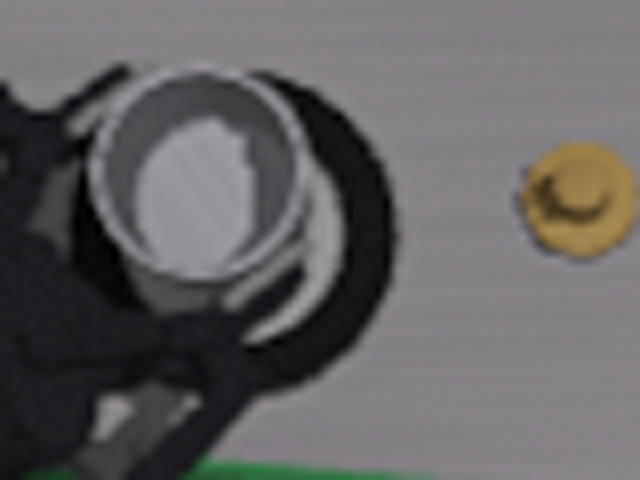

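The rim is centred about 3 mm from the mat centre and the pot is empty. Lowering it.

Call:
move_arm:
  fingers: [60,60,60,60,60,60,85,85,85,85]
  travel:
    - [-20,-3,11]
    - [-40,-3,23]
    - [-60,-3,34]
    - [-67,-3,38]
    - [-69,-3,39.5]
    - [-69,-3,39.5]
    - [-69,-3,39.5]
    - [-69,-3,39.5]
    - [-69,-3,39.5]
    - [-69,-3,39.5]
  dr:
    - [0,0,0]
    - [0,0,0]
    - [0,0,0]
    - [0,0,0]
    - [0,0,0]
    - [0,0,0]
    - [0,0,0]
    - [0,0,0]
    - [0,0,0]
    - [0,0,0]

```text
clock: 20.25
position: [569.1, 152.7, 140.6]
ee_rot: [0.785, -0.366, 0.454, 0.211]
contact_force: [-0.3, -0.7, -0.1]
gripper_width: 85.1
grasp_force: 0.0
```

Call:
move_arm:
  fingers: [85,85,85,85,85,85,85]
  travel:
    - [0,0,0]
    - [0,0,-20]
    - [0,0,-50]
    - [0,0,-90]
    - [0,0,-110]
    - [40,0,-130]
    - [60,0,-140]
  dr:
    - [0,0,0]
    - [0,0,0]
    - [0,0,0]
    - [0,0,0]
    - [0,0,0]
    - [0,0,0]
    - [0,0,0]

```text
clock: 20.95
position: [510.0, 223.5, 264.4]
ee_rot: [0.785, -0.365, 0.454, 0.21]
contact_force: [1.1, 0.2, -0.2]
gripper_width: 84.9
grasp_force: 0.0
```

Run:
```python
from h import *
s=arm.read_state(); print(s['position'],s['joints'])
snap('wrist','w6');print(px('w6',(656.6,47.5,4)),px('w6',(656.6,47.5,89)))
to(480,0,400,R.from_matrix(np.array([[0,-1,0],[-1,0,0],[0,0,-1.]])))
```

```text
[510.03088218 223.46584454 264.4442346 ] [ 0.64983888  0.44702969 -0.77864387  1.42538917 -1.06392645 -1.17641943]
[322.9 333.4] [323.3 282.2]
travel [191.4 166.4  64.4]
dr [-0.3729 -1.0016  0.6294]
```

View pics/w6.png

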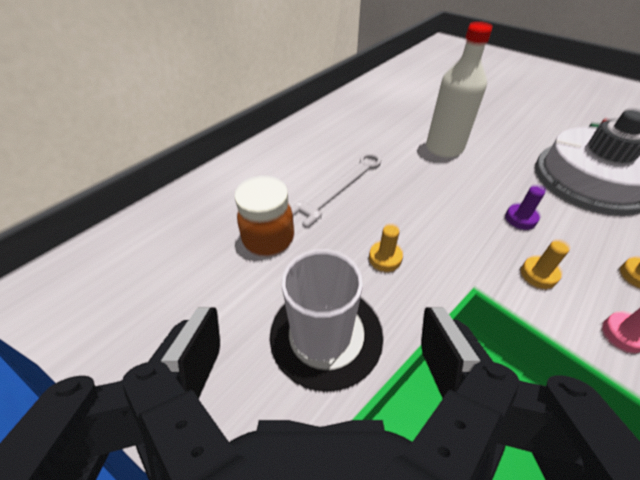

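The pot stands in the middle of the mat: rim at (322,282), as predicted. Next come the holders. I'm turning the tool to point down.

Call:
move_arm:
  fingers: [85,85,85,85,85,70,60,60,60,60]
  travel:
    - [40,10,-20]
    - [70,30,-10]
    - [100,60,0]
    - [130,90,20]
    - [150,120,40]
    - [170,145,55]
    - [191,166,64]
    - [191,166,64]
    - [191,166,64]
    - [191,166,64]
  dr:
    - [0,0,0]
    - [-0.04,-0.1,0.063]
    - [-0.08,-0.22,0.138]
    - [-0.125,-0.335,0.21]
    - [-0.165,-0.445,0.28]
    - [-0.21,-0.56,0.35]
    - [-0.25,-0.67,0.42]
    - [-0.29,-0.78,0.49]
    - [-0.33,-0.89,0.56]
    - [-0.373,-1.0,0.629]

```text
clock: 22.0
position: [480.1, 0.1, 395.4]
ee_rot: [-0.706, 0.708, 0.003, -0.003]
contact_force: [0.1, -1.3, -0.6]
gripper_width: 59.9
grasp_force: 0.0
```

```bash
cat >> h.py <<'E'
D=R.from_matrix(np.array([[0,-1,0],[-1,0,0],[0,0,-1.]]))
def holders(f,z=10):
    im=cv2.cvtColor(cv2.imread(f'pics/{f}.png'),cv2.COLOR_BGR2HSV); m=cv2.inRange(im,(12,90,90),(28,255,255))
    n,l,st,c=cv2.connectedComponentsWithStats(m)
    for i in range(1,n):
        if st[i,4]>60: print(st[i],w(f,*c[i],z))
E
python3 - <<'E'
from h import *
holders('top0'); snap('top','t6'); print(); holders('t6')
s=arm.read_state(); print(s['position'],s['joints'])
to(662,-69.5,260,D); to(662,-69.5,195,D)
E
```

```text
[335 218  15  14 142] [663.7 -67.9  10. ]
[ 160  237   67   39 1072] [586.5 328.   10. ]
[152 247  23  56 135] [530.  423.2  10. ]
[371 271  15  14 142] [ 522.3 -157.7   10. ]
[168 288  63  13 235] [489.7 315.5  10. ]
[399 303  14  14 130] [ 438. -228.   10.]
[ 74 410  15  14 162] [159.6 652.3  10. ]
[ 96 427  16  17 203] [110.7 590.   10. ]

[335 218  15  14 142] [663.7 -67.9  10. ]
[160 238  63  15 231] [621.2 335.4  10. ]
[152 247  73  56 273] [508.1 370.1  10. ]
[162 249  64  27 602] [571.3 331.9  10. ]
[371 271  15  14 142] [ 522.3 -157.7   10. ]
[399 303  14  14 130] [ 438. -228.   10.]
[ 74 408  16  16 195] [162.7 652.6  10. ]
[ 55 426  15  16 186] [110.4 713.8  10. ]
[ 96 427  16  17 202] [110.6 589.9  10. ]
[ 76 445  16  16 193] [ 59.3 652.1  10. ]
[4.80968073e+02 2.46873973e-01 3.95999282e+02] [ 0.33708301  0.14723624 -0.34105142 -0.00866022 -1.088552   -0.3399854 ]
travel [  69.2 -182.6  134.1]
dr [ 0.0082  0.0052 -0.0069]
travel [  69.5 -183.2  199.1]
dr [ 0.0082  0.0052 -0.0069]
```

Call:
move_arm:
  fingers: [60,60,60,60,60,60,60,60,60,60]
  travel:
    - [17,-45,33]
    - [34,-90,65]
    - [51,-135,100]
    - [69,-183,134]
    - [69,-183,134]
    - [69,-183,150]
    - [69,-183,175]
    - [69,-183,197]
    - [69,-183,197]
    - [69,-183,197]
  dr:
    - [0.008,0.005,-0.007]
    - [0.008,0.005,-0.007]
    - [0.008,0.005,-0.007]
    - [0.008,0.005,-0.007]
    - [0.008,0.005,-0.007]
    - [0.008,0.005,-0.007]
    - [0.008,0.005,-0.007]
    - [0.008,0.005,-0.007]
    - [0.008,0.005,-0.007]
    - [0.008,0.005,-0.007]

```text
clock: 23.05
position: [662.0, -69.9, 197.2]
ee_rot: [0.71, -0.704, 0.004, 0.004]
contact_force: [0.2, -0.4, 0.8]
gripper_width: 60.1
grasp_force: 0.0
```

Call:
move_arm:
  fingers: [10,10,10,10,10,10,10,10,10]
  travel:
    - [0,0,0]
    - [0,0,0]
    - [0,0,0]
    - [0,0,0]
    - [0,0,0]
    - [0,0,-20]
    - [0,0,-60]
    - [0,0,-100]
    - [0,0,-100]
  dr:
    - [0,0,0]
    - [0,0,0]
    - [0,0,0]
    - [0,0,0]
    - [0,0,0]
    - [0,0,0]
    - [0,0,0]
    - [0,0,0]
    - [0,0,0]

```text
clock: 23.95
position: [663.6, -68.9, 304.1]
ee_rot: [0.71, -0.704, 0.008, -0.001]
contact_force: [0.5, 0.7, -1.1]
gripper_width: 16.0
grasp_force: 58.8
```

Run:
```python
from h import *
s=arm.read_state(); print(s['position'],s['joints'])
to(547,255,300,D); to(547,255,219,D)
for u,v in [(153,304),(240,295),(143,246),(234,236)]: pass
```

```text
[663.61070942 -68.88287249 304.07054947] [ 0.14071541  0.53032001 -0.02251037  0.01419687 -1.00595697 -0.14044317]
travel [-324.8  114.1   -0.8]
dr [-0.0136 -0.0102  0.0078]
travel [-325.6  115.2   80.2]
dr [-0.0136 -0.0102  0.0078]
```

Call:
move_arm:
  fingers: [10,10,10,10,10,10,10,10,10,10]
  travel:
    - [-25,12,-30]
    - [-70,28,-40]
    - [-115,43,-40]
    - [-160,58,-40]
    - [-205,73,-40]
    - [-250,90,-40]
    - [-290,103,-30]
    - [-325,114,0]
    - [-325,114,0]
    - [-325,114,0]
  dr:
    - [-0.013,-0.01,0.008]
    - [-0.013,-0.01,0.008]
    - [-0.013,-0.01,0.008]
    - [-0.013,-0.01,0.008]
    - [-0.013,-0.01,0.008]
    - [-0.013,-0.01,0.008]
    - [-0.013,-0.01,0.008]
    - [-0.013,-0.01,0.008]
    - [-0.013,-0.01,0.008]
    - [-0.013,-0.01,0.008]

```text
clock: 24.95
position: [545.0, 256.0, 292.2]
ee_rot: [0.707, -0.707, -0.004, 0.006]
contact_force: [0.6, 0.1, -2.3]
gripper_width: 16.1
grasp_force: 58.8
```

Run:
```python
from h import *
s=arm.read_state(); print(s['position'],s['gripper_width'])
to(547,255,221,D); im=snap('top','t7'); holders('t7',100)
print([px('t7',p) for p in [(490,304,22),(547,255,150),(625,318,100)]])
cv2.imwrite('pics/c8.png',cv2.resize(im[220:330,130:290,::-1],None,fx=5,fy=5,interpolation=cv2.INTER_CUBIC))
```

```text
[545.049922   255.95330943 292.18676901] 16.105678702890994
travel [ 0.8 -3.  71.2]
dr [ 0.0151 -0.0024  0.0003]
[212 261  14  20 104] [549.1 244.6 100. ]
[371 271  15  14 142] [ 520.3 -151.6  100. ]
[399 303  14  14 131] [ 441.  -217.6  100. ]
[ 74 408  16  16 196] [182.3 609.8 100. ]
[ 55 426  15  16 186] [133.3 667.5 100. ]
[ 96 427  16  17 204] [133.5 551.  100. ]
[ 76 445  16  16 193] [ 85.2 609.5 100. ]
[array([201.4, 293.9]), array([208.5, 269.9]), array([188. , 239.9])]
```

View pics/c8.png

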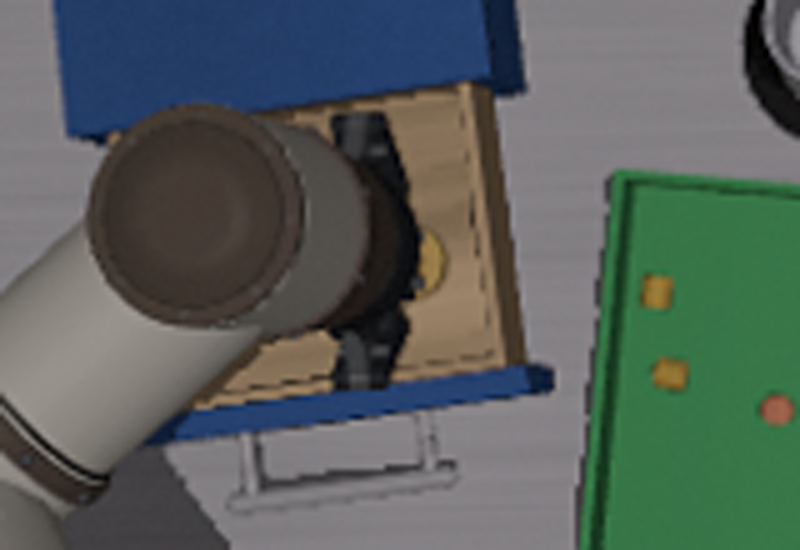

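The holder is over the drawer at crop (428,262), and all three pellets lie in the tray at (657,292), (671,373) and (778,410). Lowering it.

Call:
move_arm:
  fingers: [10,10,10,10,10,45,45,45,45,45]
  travel:
    - [1,-2,25]
    - [1,-2,50]
    - [1,-2,65]
    - [1,-2,70]
    - [1,-2,70]
    - [1,-2,70]
    - [1,-2,70]
    - [1,-2,70]
    - [1,-2,30]
    - [1,-2,-30]
  dr:
    - [0.015,0,0]
    - [0.015,0,0]
    - [0.015,0,0]
    - [0.015,0,0]
    - [0.015,0,0]
    - [0.015,0,0]
    - [0.015,0,0]
    - [0.015,0,0]
    - [0.015,0,0]
    - [0.015,0,0]

```text
clock: 26.0
position: [547.5, 254.0, 313.2]
ee_rot: [-0.707, 0.708, -0.001, -0.002]
contact_force: [0.7, -0.0, 0.8]
gripper_width: 45.1
grasp_force: 0.0
```

Run:
```python
from h import *
s=arm.read_state(); print(s['position'],s['gripper_width'])
to(480,0,360,D); to(522,-158.5,330,D); to(522,-158.5,197,D)
```

```text
[547.51283835 254.03226009 313.20190628] 45.12767676539286
travel [254.3  67.2 -45.8]
dr [ 0.0015 -0.0035 -0.0014]
travel [412.6  25.  -15.3]
dr [ 0.0015 -0.0035 -0.0014]
travel [412.2  24.8 117.7]
dr [ 0.0015 -0.0035 -0.0014]
```

Call:
move_arm:
  fingers: [45,45,50,60,60,60,60,60,60,60]
  travel:
    - [30,2,-30]
    - [75,5,-30]
    - [120,8,-30]
    - [165,10,-30]
    - [210,13,-20]
    - [255,16,-15]
    - [300,19,-15]
    - [345,21,-15]
    - [390,24,-15]
    - [412,25,-15]
  dr:
    - [0,0,0]
    - [0,0,0]
    - [0,0,0]
    - [0,0,0]
    - [0,0,0]
    - [0,0,0]
    - [0,0,0]
    - [0,0,0]
    - [0,0,0]
    - [0,0,0]

```text
clock: 27.0
position: [521.8, -160.4, 329.8]
ee_rot: [-0.706, 0.709, -0.002, 0.001]
contact_force: [-0.1, -0.1, 0.3]
gripper_width: 59.8
grasp_force: 0.0
```

Run:
```python
from h import *
s=arm.read_state(); print(s['position'])
snap('top','t8'); holders('t8',10); holders('t8',32)
im=snap('scene','s8'); i=cv2.cvtColor(im,cv2.COLOR_RGB2HSV); m=cv2.inRange(i,(12,110,110),(26,255,255)); n,l,st,c=cv2.connectedComponentsWithStats(m)
print([(st[k].tolist(),w('s8',*c[k],20)) for k in range(1,n) if st[k,4]>80])
to(522,-158.5,197,D)
```

```text
[ 521.75580945 -160.44107046  329.76225536]
[189 238  33  10  99] [626.8 297.1  10. ]
[152 247  16  56 123] [534.1 426.8  10. ]
[162 261  65  18 409] [556.1 309.8  10. ]
[176 290  55  10 125] [487.5 301.2  10. ]
[399 303  14  14 131] [ 437.9 -227.8   10. ]
[ 74 408  16  16 196] [162.7 652.4  10. ]
[ 55 426  15  16 186] [110.4 713.8  10. ]
[ 96 427  16  17 203] [110.7 589.8  10. ]
[ 76 445  16  16 193] [ 59.3 652.1  10. ]
[189 238  33  10  99] [624.8 291.9  32. ]
[152 247  16  56 123] [533.5 419.7  32. ]
[162 261  65  18 409] [555.1 304.4  32. ]
[176 290  55  10 125] [487.5 295.9  32. ]
[399 303  14  14 131] [ 438.7 -225.3   32. ]
[ 74 408  16  16 196] [167.5 642.   32. ]
[ 55 426  15  16 186] [116.  702.5  32. ]
[ 96 427  16  17 203] [116.2 580.3  32. ]
[ 76 445  16  16 193] [ 65.6 641.7  32. ]
[([176, 247, 16, 11, 107], array([ 451.8, -237.4,   20. ])), ([227, 254, 16, 12, 116], array([ 535.7, -170.3,   20. ]))]
travel [ -1.7   0.5 132.6]
dr [-0.0041 -0.0004 -0.0054]
```

Call:
move_arm:
  fingers: [60,60,60,60,60,10,10,10,10,10]
  travel:
    - [-1.5,0,40]
    - [-1.5,0,80]
    - [-1.5,0,115]
    - [-1.5,0,132]
    - [-1.5,0,132]
    - [-1.5,0,132]
    - [-1.5,0,132]
    - [-1.5,0,132]
    - [-1.5,0,132]
    - [-1.5,0,132]
  dr:
    - [0,0,0]
    - [0,0,0]
    - [0,0,0]
    - [0,0,0]
    - [0,0,0]
    - [0,0,0]
    - [0,0,0]
    - [0,0,0]
    - [0,0,0]
    - [0,0,0]

```text
clock: 28.1
position: [523.4, -156.0, 198.8]
ee_rot: [-0.707, 0.707, -0.002, 0.002]
contact_force: [-2.0, 1.5, 6.8]
gripper_width: 16.2
grasp_force: 58.6
```

Call:
move_arm:
  fingers: [10,10,10,10,10]
  travel:
    - [0,0,-20]
    - [0,0,-60]
    - [0,0,-100]
    - [0,0,-130]
    - [0,0,-130]
  dr:
    - [0,0,0]
    - [0,0,0]
    - [0,0,0]
    - [0,0,0]
    - [0,0,0]

```text
clock: 28.6
position: [523.4, -156.3, 332.4]
ee_rot: [-0.707, 0.707, -0.005, 0.005]
contact_force: [-0.4, 0.2, -0.7]
gripper_width: 16.0
grasp_force: 58.8
```

Run:
```python
from h import *
s=arm.read_state(); print(s['position'],s['gripper_width'])
to(537,358,320,D)
```

```text
[ 523.42953015 -156.32830367  332.4385595 ] 16.035818990381582
travel [-514.4  -13.    12. ]
dr [-0.0144 -0.0011 -0.0007]
```

Call:
move_arm:
  fingers: [10,10,10,10,10,10,10,10,10,10]
  travel:
    - [-30,-1,0]
    - [-80,-2,0]
    - [-130,-3,0]
    - [-180,-5,0]
    - [-230,-6,0]
    - [-280,-7,0]
    - [-330,-8,0]
    - [-380,-10,0]
    - [-430,-11,0]
    - [-475,-13,0]
  dr:
    - [0,0,0]
    - [0,0,0]
    - [0,0,0]
    - [0,0,0]
    - [0,0,0]
    - [0,0,0]
    - [0,0,0]
    - [0,0,0]
    - [0,0,0]
    - [0,0,0]

```text
clock: 29.6
position: [535.4, 321.0, 326.0]
ee_rot: [-0.707, 0.707, -0.001, 0.0]
contact_force: [-0.1, -0.4, -1.1]
gripper_width: 15.7
grasp_force: 58.8
```

Run:
```python
from h import *
s=arm.read_state(); print(s['position'],s['gripper_width'])
to(537,358,222,D)
```

```text
[535.36089682 320.9786783  326.01894334] 15.70937705337375
travel [-37.1  -1.4 104. ]
dr [-0.0017 -0.0005 -0.0009]
```

Call:
move_arm:
  fingers: [10,10,10,10,10,10,45,45,45,45]
  travel:
    - [-37,-1,0]
    - [-37,-1,20]
    - [-37,-1,55]
    - [-37,-1,90]
    - [-37,-1,104]
    - [-37,-1,104]
    - [-37,-1,104]
    - [-37,-1,104]
    - [-37,-1,104]
    - [-37,-1,60]
  dr:
    - [0,0,0]
    - [0,0,0]
    - [0,0,0]
    - [0,0,0]
    - [0,0,0]
    - [0,0,0]
    - [0,0,0]
    - [0,0,0]
    - [0,0,0]
    - [0,0,0]

```text
clock: 30.6
position: [535.7, 354.4, 261.4]
ee_rot: [-0.706, 0.708, -0.0, -0.006]
contact_force: [-0.2, 0.4, -1.3]
gripper_width: 45.0
grasp_force: 0.0
```

Run:
```python
from h import *
s=arm.read_state(); print(s['position'],s['gripper_width'])
to(440,-80,330,D)
```

```text
[535.71181512 354.41191427 261.36512449] 45.04189180145422
travel [435.3  94.9 -64.1]
dr [ 0.0076 -0.0087 -0.003 ]
```

Call:
move_arm:
  fingers: [45,45,45,45,60,60,60,60,60,60]
  travel:
    - [0,0,-45]
    - [40,10,-65]
    - [85,20,-65]
    - [130,30,-65]
    - [175,40,-65]
    - [220,50,-65]
    - [265,60,-65]
    - [310,70,-65]
    - [355,80,-65]
    - [400,90,-65]
  dr:
    - [0,0,0]
    - [0,0,0]
    - [0,0,0]
    - [0,0,0]
    - [0,0,0]
    - [0,0,0]
    - [0,0,0]
    - [0,0,0]
    - [0,0,0]
    - [0,0,0]

```text
clock: 31.6
position: [445.7, -45.7, 332.6]
ee_rot: [-0.707, 0.707, -0.002, 0.002]
contact_force: [1.7, -0.8, 0.3]
gripper_width: 60.0
grasp_force: 0.0
```

Run:
```python
from h import *
s=arm.read_state(); print(s['position'],s['joints'])
snap('top','t9'); holders('t9')
# brass-specific saturation stats in drawer
im=cv2.cvtColor(cv2.imread('pics/t9.png'),cv2.COLOR_BGR2HSV); m=cv2.inRange(im[245:300,150:240],(16,140,110),(28,255,255)); n,l,st,c=cv2.connectedComponentsWithStats(m)
print([(st[k].tolist(),w('t9',c[k][0]+150,c[k][1]+245,32)) for k in range(1,n) if st[k,4]>20])
to(438,-228.5,330,D); to(438,-228.5,197,D)
```

```text
[445.65081085 -45.65615261 332.56961052] [ 0.26290903  0.15498969 -0.51521559  0.00111214 -0.89579963 -0.26443255]
[181 238  41  11 123] [625.4 304.8  10. ]
[152 247  16  55 118] [538.7 428.2  10. ]
[184 249  18  13  86] [590.4 333.1  10. ]
[161 250  65  33 770] [561.6 325.4  10. ]
[175 287  56  12 152] [491.4 300.   10. ]
[399 303  14  14 130] [ 438. -228.   10.]
[ 74 408  15  16 194] [162.7 652.7  10. ]
[ 55 426  15  16 185] [110.6 713.8  10. ]
[ 96 427  16  17 204] [110.7 589.9  10. ]
[ 76 445  16  16 193] [ 59.3 652.1  10. ]
[]
travel [178.8   4.4   2.2]
dr [-0.001  -0.0006 -0.0061]
travel [178.7   4.5 135.2]
dr [-0.001  -0.0006 -0.0061]
```

Call:
move_arm:
  fingers: [60,60,60,60,60,60,60,60,60,60]
  travel:
    - [45,1,0]
    - [90,2,0]
    - [135,3,0]
    - [178,4,0]
    - [178,4,0]
    - [178,4,45]
    - [178,4,90]
    - [178,4,120]
    - [178,4,134]
    - [178,4,134]
  dr:
    - [0,0,0]
    - [0,0,0]
    - [0,0,0]
    - [0,0,0]
    - [0,0,0]
    - [0,0,0]
    - [0,0,0]
    - [0,0,0]
    - [0,0,0]
    - [0,0,0]

```text
clock: 32.65
position: [442.1, -221.5, 196.0]
ee_rot: [-0.707, 0.708, 0.001, -0.0]
contact_force: [0.2, -0.4, 0.6]
gripper_width: 60.1
grasp_force: 0.0
```

Call:
move_arm:
  fingers: [60,10,10,10,10,10,10,10,10,10]
  travel:
    - [0,0,0]
    - [0,0,0]
    - [0,0,0]
    - [0,0,0]
    - [0,0,0]
    - [0,0,0]
    - [0,0,-20]
    - [0,0,-60]
    - [0,0,-100]
    - [0,0,-130]
  dr:
    - [0,0,0]
    - [0,0,0]
    - [0,0,0]
    - [0,0,0]
    - [0,0,0]
    - [0,0,0]
    - [0,0,0]
    - [0,0,0]
    - [0,0,0]
    - [0,0,0]

```text
clock: 33.65
position: [442.4, -222.1, 330.3]
ee_rot: [-0.707, 0.708, -0.002, 0.002]
contact_force: [1.2, -1.2, -1.1]
gripper_width: 16.1
grasp_force: 58.7
```

Run:
```python
from h import *
s=arm.read_state(); print(s['position'],s['gripper_width'])
to(541,306,325,D)
```

```text
[ 442.35394685 -222.07123634  330.32078184] 16.063034895703705
travel [-528.2  -97.9    5.5]
dr [-0.006  -0.0007 -0.0013]
```

Call:
move_arm:
  fingers: [10,10,10,10,10,10,10,10,10,10]
  travel:
    - [-30,-5,0]
    - [-80,-15,0]
    - [-128,-24,0]
    - [-177,-33,0]
    - [-226,-42,0]
    - [-275,-51,0]
    - [-324,-60,0]
    - [-372,-69,0]
    - [-421,-78,0]
    - [-470,-87,0]
  dr:
    - [0,0,0]
    - [0,0,0]
    - [0,0,0]
    - [0,0,0]
    - [0,0,0]
    - [0,0,0]
    - [0,0,0]
    - [0,0,0]
    - [0,0,0]
    - [0,0,0]

```text
clock: 34.65
position: [529.8, 249.9, 328.0]
ee_rot: [-0.707, 0.708, -0.001, 0.001]
contact_force: [0.3, -0.6, -0.0]
gripper_width: 15.5
grasp_force: 58.8
```

Run:
```python
from h import *
s=arm.read_state(); print(s['position'],s['gripper_width'])
to(541,308,222,D)
```

```text
[529.76072515 249.86449715 327.99420074] 15.509934272032023
travel [-58.1 -10.8 106. ]
dr [-0.003   0.0003 -0.0012]
```

Call:
move_arm:
  fingers: [10,10,10,10,10,10,10,10,10,10]
  travel:
    - [-40,-8,0]
    - [-58,-11,0]
    - [-58,-11,20]
    - [-58,-11,55]
    - [-58,-11,90]
    - [-58,-11,105]
    - [-58,-11,105]
    - [-58,-11,105]
    - [-58,-11,105]
    - [-58,-11,105]
  dr:
    - [0,0,0]
    - [0,0,0]
    - [0,0,0]
    - [0,0,0]
    - [0,0,0]
    - [0,0,0]
    - [0,0,0]
    - [0,0,0]
    - [0,0,0]
    - [0,0,0]

```text
clock: 35.65
position: [541.3, 305.7, 223.4]
ee_rot: [-0.706, 0.708, -0.001, 0.001]
contact_force: [0.5, -0.7, -1.3]
gripper_width: 16.1
grasp_force: 61.2
```

Call:
move_arm:
  fingers: [45,45,45,45,45,45,45,20,0,0]
  travel:
    - [0,0,0]
    - [0,0,0]
    - [0,0,0]
    - [0,0,-40]
    - [0,0,-90]
    - [0,0,-120]
    - [0,45,-120]
    - [0,90,-120]
    - [0,130,-120]
    - [0,130,-120]
  dr:
    - [0,0,0]
    - [0,0,0]
    - [0,0,0]
    - [0,0,0]
    - [0,0,0]
    - [0,0,0]
    - [0,0,0]
    - [0,0,0]
    - [0,0,0]
    - [0,0,0]

```text
clock: 36.65
position: [407.3, 304.9, 343.0]
ee_rot: [0.708, -0.707, 0.001, -0.0]
contact_force: [-0.3, 0.2, 0.5]
gripper_width: 1.4
grasp_force: 0.0
```

Run:
```python
from h import *
s=arm.read_state(); print(s['position'],s['gripper_width'],s['joints'])
snap('wrist','w9'); im=cv2.imread('pics/w9.png'); h=cv2.cvtColor(im,cv2.COLOR_BGR2HSV)
m=cv2.inRange(h,(15,150,90),(28,255,255)); n,l,st,c=cv2.connectedComponentsWithStats(m)
print([(st[k].tolist(),w('w9',*c[k],35)) for k in range(1,n) if st[k,4]>100])
snap('top','t10'); holders('t10')
# handle: bright grey pixels in front of panel
a=cv2.cvtColor(cv2.imread('pics/top0.png'),cv2.COLOR_BGR2HSV)
to(400,301,330)
```

```text
[407.3377718  304.93385323 343.03140017] 1.4106838131348671 [ 0.96239392  0.24500786 -0.36460802  0.00156065 -0.96080644 -0.96180059]
[([143, 0, 29, 26, 622], array([519.6, 152. ,  35. ])), ([204, 0, 24, 18, 343], array([479.7, 149. ,  35. ])), ([93, 142, 70, 50, 2543], array([555.4, 256.4,  35. ])), ([120, 197, 63, 49, 2199], array([544.9, 299.4,  35. ])), ([135, 257, 57, 55, 2023], array([542.9, 353.7,  35. ]))]
[152 247  16  54 120] [535.9 426.8  10. ]
[161 249  65  34 885] [558.7 317.2  10. ]
[175 288  53  10 120] [492.1 301.6  10. ]
[ 55 426  15  16 186] [110.4 713.8  10. ]
[ 76 445  16  16 193] [ 59.3 652.1  10. ]
travel [ 5.2 10.5 13.4]
```

All three holders are in the drawer, at (555,256), (545,299) and (543,354). Now I'll push the drawer shut by its handle with the fingers closed.

Call:
move_arm:
  fingers: [0,0,0,0,0,0,0,0]
  travel:
    - [3,10,0]
    - [3,10,0]
    - [3,10,40]
    - [3,10,80]
    - [3,10,110]
    - [3,10,120]
    - [3,10,120]
    - [3,10,120]
  dr:
    - [0,0,0]
    - [0,0,0]
    - [0,0,0]
    - [0,0,0]
    - [0,0,0]
    - [0,0,0]
    - [0,0,0]
    - [0,0,0]

```text
clock: 37.55
position: [402.1, 303.6, 223.6]
ee_rot: [-0.707, 0.708, -0.001, 0.002]
contact_force: [0.0, 0.2, -0.2]
gripper_width: 0.0
grasp_force: 0.0
```

Call:
move_arm:
  fingers: [0,0,0,0,0,0,0,0,0,0]
  travel:
    - [-1,-10,0]
    - [-2,-20,0]
    - [-3,-30,0]
    - [-4,-42,0]
    - [-5,-54,0]
    - [-6,-66,0]
    - [-7,-78,0]
    - [-8,-90,0]
    - [-9,-102,0]
    - [-10,-110,0]
  dr:
    - [0,0,0]
    - [0,0,0]
    - [0,0,0]
    - [0,0,0]
    - [0,0,0]
    - [0,0,0]
    - [0,0,0]
    - [0,0,0]
    - [0,0,0]
    - [0,0,0]

```text
clock: 38.55
position: [512.6, 312.8, 222.7]
ee_rot: [-0.706, 0.708, -0.001, 0.001]
contact_force: [-2.3, -0.3, -0.4]
gripper_width: 0.2
grasp_force: 0.6
```

Run:
```python
from h import *
s=arm.read_state(); print(s['position'],s['contact_force'])
im=snap('top','t11'); h=cv2.cvtColor(im,cv2.COLOR_RGB2HSV); m=cv2.inRange(h,(100,150,60),(125,255,255)); n,l,st,c=cv2.connectedComponentsWithStats(m)
print([st[k].tolist() for k in range(1,n) if st[k,4]>60]); holders('t11')
```

```text
[512.56463575 312.80163913 222.68008074] [-2.27081581 -0.34038209 -0.36812692]
[[136, 156, 93, 92, 6749], [188, 252, 43, 11, 220], [27, 402, 103, 72, 2133]]
[160 237  64  14  91] [627.3 332.4  10. ]
[ 74 408  16  16 196] [162.7 652.4  10. ]
[ 55 426  15  16 186] [110.4 713.8  10. ]
[ 96 427  16  17 204] [110.7 589.9  10. ]
[ 76 445  16  16 193] [ 59.3 652.1  10. ]
```

Call:
move_arm:
  fingers: [0,0,0,0,0,0,0,0,0,0]
  travel:
    - [0,-4,0]
    - [-1,-8,0]
    - [-1,-12,0]
    - [-1,-15,0]
    - [-2,-18,0]
    - [-2,-21,0]
    - [-2,-24,0]
    - [-2,-27,0]
    - [-3,-30,0]
    - [-3,-30,0]
  dr:
    - [0,0,0]
    - [0,0,0]
    - [0,0,0]
    - [0,0,0]
    - [0,0,0]
    - [0,0,0]
    - [0,0,0]
    - [0,0,0]
    - [0,0,0]
    - [0,0,0]

```text
clock: 39.6
position: [542.0, 316.0, 223.1]
ee_rot: [-0.707, 0.708, -0.001, 0.002]
contact_force: [-0.5, 0.7, -0.2]
gripper_width: 0.2
grasp_force: 0.0
```

Call:
move_arm:
  fingers: [0,0,0,0,0]
  travel:
    - [0,-2,0]
    - [0,-4,0]
    - [0,-6,0]
    - [-1,-8,0]
    - [-1,-8,0]
  dr:
    - [0,0,0]
    - [0,0,0]
    - [0,0,0]
    - [0,0,0]
    - [0,0,0]

```text
clock: 40.1
position: [549.7, 316.8, 223.0]
ee_rot: [-0.707, 0.708, -0.001, 0.001]
contact_force: [0.2, -0.4, -1.3]
gripper_width: 0.1
grasp_force: 0.1
```

Call:
move_arm:
  fingers: [0,0,0,0,0]
  travel:
    - [0,-1,0]
    - [0,-2,0]
    - [0,-3,0]
    - [0,-4,0]
    - [0,-4,0]
  dr:
    - [0,0,0]
    - [0,0,0]
    - [0,0,0]
    - [0,0,0]
    - [0,0,0]

```text
clock: 40.6
position: [552.4, 316.9, 223.0]
ee_rot: [-0.707, 0.708, -0.0, -0.0]
contact_force: [-7.1, 1.4, 3.9]
gripper_width: 0.1
grasp_force: 3.0
```

Call:
move_arm:
  fingers: [0,0,0,0,0]
  travel:
    - [0,-1,0]
    - [0,-2,0]
    - [0,-3,0]
    - [0,-4,0]
    - [0,-4,0]
  dr:
    - [0,0,0]
    - [0,0,0]
    - [0,0,0]
    - [0,0,0]
    - [0,0,0]

```text
clock: 41.1
position: [553.9, 317.2, 222.9]
ee_rot: [-0.707, 0.708, 0.001, -0.003]
contact_force: [-16.6, 3.3, 8.5]
gripper_width: -0.3
grasp_force: 8.2
```

Run:
```python
from h import *
s=arm.read_state(); print(s['position'],s['contact_force'])
im=snap('top','t12'); h=cv2.cvtColor(im,cv2.COLOR_RGB2HSV); m=cv2.inRange(h,(100,150,60),(125,255,255)); n,l,st,c=cv2.connectedComponentsWithStats(m)
print([st[k].tolist() for k in range(1,n) if st[k,4]>30]); holders('t12')
# scene view: wood pixels near the drawer
for f,im in (('s8',cv2.imread('pics/s8.png')),('now',snap('scene','s12')[:,:,::-1])):
    q_=cv2.inRange(cv2.cvtColor(np.ascontiguousarray(im[120:240,330:470]),cv2.COLOR_BGR2HSV),(8,50,60),(28,255,255)); print(f,(q_>0).sum())
for d in (0,5,10): # seen panel top edge mid, for opening d, with front face 21+? guess
    pass
```

```text
[553.89246154 317.15685501 222.85927333] [-16.63317235   3.27680022   8.4666107 ]
[[136, 156, 93, 93, 6913], [27, 402, 88, 72, 1846], [69, 419, 13, 9, 36], [89, 419, 12, 10, 42], [110, 419, 21, 52, 416], [70, 437, 12, 9, 35], [90, 437, 12, 11, 39]]
[ 74 408  16  16 196] [162.7 652.4  10. ]
[ 55 426  15  16 186] [110.4 713.8  10. ]
[ 96 427  16  17 202] [110.6 589.7  10. ]
[ 76 445  16  16 193] [ 59.3 652.1  10. ]
s8 3167
now 78
```

The force has risen to 17 N at the end stop, so the drawer is shut. Backing off.

Call:
move_arm:
  fingers: [0,0,0,0,0,0,0,0,0,0]
  travel:
    - [0,10,0]
    - [3,40,0]
    - [5,70,0]
    - [5,100,-30]
    - [5,130,-70]
    - [5,150,-110]
    - [5,170,-150]
    - [5,170,-150]
    - [5,170,-150]
    - [5,170,-150]
  dr:
    - [0,0,0]
    - [0,0,0]
    - [0,0,0]
    - [0,0,0]
    - [0,0,0]
    - [0,0,0]
    - [0,0,0]
    - [0,0,0]
    - [0,0,0]
    - [0,0,0]

```text
clock: 42.2
position: [387.0, 311.8, 371.7]
ee_rot: [-0.706, 0.708, -0.001, 0.0]
contact_force: [0.4, 0.7, -0.9]
gripper_width: -0.1
grasp_force: 0.0
```

Run:
```python
from h import *
s=arm.read_state(); print(s['position'],s['contact_force'])
a=snap('top','t13'); b=snap('scene','s13')
i=a.astype(int); ref=cv2.cvtColor(cv2.imread('pics/t9.png'),cv2.COLOR_BGR2RGB).astype(int)
# changes against clean earlier views: right half of bench vs t2 (collar), pot vs t6
for f,(u0,v0,u1,v1) in {'t2':(430,170,500,310),'t6':(270,195,330,255),'t7':(245,250,290,345),'top0':(300,160,405,190)}.items():
    r=cv2.imread(f'pics/{f}.png')[v0:v1,u0:u1,::-1].astype(int); d=np.abs(i[v0:v1,u0:u1]-r).sum(2); print(f,(d>60).sum())
h=cv2.cvtColor(a,cv2.COLOR_RGB2HSV); m=cv2.inRange(h[250:345,245:340],(3,120,90),(28,255,255)); n,l,st,c=cv2.connectedComponentsWithStats(m); print('pellets',[(w('t13',c[k][0]+245,c[k][1]+250,15),st[k,4]) for k in range(1,n) if st[k,4]>5])
g=cv2.HoughCircles(cv2.cvtColor(cv2.resize(a[195:260,265:335],None,fx=6,fy=6),cv2.COLOR_RGB2GRAY),cv2.HOUGH_GRADIENT,1,300,param1=100,param2=30,minRadius=65,maxRadius=90)
print('pot rim',g, None if g is None else w('t13',g[0,0,0]/6+265,g[0,0,1]/6+195,89))
m=cv2.inRange(cv2.cvtColor(b,cv2.COLOR_RGB2HSV)[110:250,330:480],(8,50,60),(28,255,255)); print('wood px',(m>0).sum())
m=cv2.inRange(h,(100,150,60),(125,255,255)); n,l,st,c=cv2.connectedComponentsWithStats(m); print([st[k].tolist() for k in range(1,n) if st[k,4]>600]); holders('t13')
```

```text
[387.00094809 311.76692709 371.71483002] [ 0.37406069  0.67496888 -0.90075279]
t2 0
t6 0
t7 0
top0 0
pellets [(array([528.5, 147.1,  15. ]), np.int32(29)), (array([485.5, 141.1,  15. ]), np.int32(32)), (array([466.7,  86.3,  15. ]), np.int32(26))]
pot rim [[[182.5 173.5  79.5]]] [658.9  49.   89. ]
wood px 76
[[136, 156, 93, 97, 7252], [26, 402, 78, 71, 1723]]
[ 55 426  11  15 106] [114.3 721.   10. ]
```

```bash
python3 -c "
from bench import arm
print(arm.job_done())"
```

```text
the job is handed in; nothing more can be done
None
```

The job is handed in: the collar is on the locked mark, three pellets are in the tray, the empty pot is upright on the mat, all three brass holders are in the shut drawer and the bystanders were left in place; the final camera check agreed, but no verdict came back.

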